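Unstack the wire spools and their spacer plates

ROBOT

A 6-joint arm with a two-finger parallel gripper is mounted at the origin on a cart in front of the work surface, level with it; the furniture and walls round the work are solid. World frame = base frame: x ahead of the robot, y to its left, z up, the work surface at z = 0. Lengths are in m, angles in degrees, forces in N, time in s.
With the tool pointing down it reaches from about 0.375 to 0.9 m from the base axis. Payload 3.1 kg.
Tool frame: the origin (TCP) lies on the centre line of the jaws, within the pads' length; the fingertips stand 19 mm ahead of it and the grasp point (between the pads) is the TCP; z points along the fingers, y is the direction in which the jaws open and shut (so a half turn about z gives the same grasp; the last joint's range is limited). The gripper opens to 87 mm and grips with 3 to 60 N. Pads are 19 mm wide; open, the fingers measure 117 mm over their backs; the gripper's body (75 mm by 190 mm) begins 51 mm behind the grasp point.
Start: joints at [-81.618, 30.224, 82.088, -0, 67.689, -10.227], TCP at [0.199, -0.592, 0.242] pointing down, gripper open.
Joint ranges: [-176.69, 176.69], [-43.24, 126.21], [12.49, 139.97], [-82, 262], [0, 151.66], [-163.58, 163.58]. Speed limits (degrees/s): [159.86, 159.86, 180, 180, 180, 180].

INTERFACE

Orientations are given as a 3x3 rotation matrix whose columns are the frame's x, y, z axes.
In Python, from rig import bot gives the robot as it stands.
- The arm moves only by the tool carry_out, never from a script. Its argument "targets" is a list of rows, each a list of 6 numbers: the shift along the tool's x, y, z each as a share of 200 mm, from -1 to 1, then the turn, a rotation vector about the tool's x, y, z each as a share of pi/2 rad, from -1 to 1. In form: [[dx, dy, dz, ax, ay, az], ...]. A call has 1 to 20 rows; each row is the pose to reach, as a shift and turn from the pose measured when the call began, along the tool's axes at that moment; what a row does not reach only later rows make up. A row lasts 1/8 s, in which the tool goes at most 62.5 mm and 10.7 degrees, less where a joint would pass 70% of its speed; a pose out of reach is approached as far as the arm can. A call with a number of a shift or a turn outside -1 to 1 is refused whole. A call with a gripper value outside its range is refused whole. "jaw" is the gripper's target within -1 to 1 (fully open at 1, half-way at 0, shut at -1), set as the call begins (left out, the last holds). The fingers move at their own pace and stop on an object; the grip force is fixed at half the most. Time passes only in rows, so rows that repeat a pose let the fingers close. It gives the time, the measured TCP pose, the force and the opening at its end, in the units of the state.
- bot.read_state(): the state, without advancing time (a new reading comes with each control period).
- bot.capture(name): name is "scene" or "top" or "wrist"; returns the picture (400x640x3 uint8, blue, green, red); there is no depth.
- bot.camera_info(name): a dict with "camera_matrix" (3x3 intrinsics, pixels), "view" (4x4, takes a point from world to camera coordinates); the wrist camera has in their place "mount" (4x4, takes a point from camera to tool coordinates, whose origin is the TCP and whose axes are the flange's). Camera axes: x right, y down, z forward; pixel columns grow to the right and rows downward; lengths in m; the calibration is good to about 2 mm. A picture is of the moment at which its call begins: read the wrist's pose just before it. camera_info takes no time and is no camera call.
- bot.hand_in(): hands the job in, once; it reports no verdict.
The state is a dict: "time_s": time; "joint_positions": joint angles; "qvel": joint speeds; "tau": joint torques, N m; "position": TCP position; "tcp_rot": TCP orientation; "force": force on the tool from outside, world axes, zero at the start; "moment": the same for the moment, N m; "opening": opening from 0.0 (shut) to 1.0 (fully open).
Only numpy, scipy, OpenCV 4.12 (cv2) and the standard library are available. Lean on these libraries where they do the work, as an engineer would, in place of code of your own. Each camera call takes 0.05 s, during which the arm holds its last target.

TASK

Unload the stack of wire spools on its little pallet: put every spool into the white box, each standing upright on the box floor, and pile all three bridge-shaped spacer plates squarely, one on another, on the empty pallet. When the stack is cleared, and not before, turn the layer wheel until its sector with the single long bar is centred in the window. Do not topple any spacer on the way, and leave the blue tape roll and the marker pen where they lie.

Things in the scene. Friction and masses are not known exactly. Their poses are not given: they have to be found in the camera images.
- spool0_mid (a point): wire spool standing on its flange, flanges 47 mm across, 30 mm high, about 160 g; the point is the centre of the spool, half-way up, z axis along the spool's axis (upright). A short stiff wire tail sticks out at one side and can be ignored. If present it starts in the lowest layer (on the pallet, under spacer0), 31 mm to the -x side of the stack pallet's middle. May be absent (None)
- spool1_mid (a point): wire spool standing on its flange, flanges 43 mm across, 26 mm high, about 160 g; the point is the centre of the spool, half-way up, z axis along the spool's axis (upright). A short stiff wire tail sticks out at one side and can be ignored. If present it starts in the lowest layer (on the pallet, under spacer0), 31 mm to the +x side of the stack pallet's middle. May be absent (None)
- spool2_mid (a point): wire spool standing on its flange, flanges 51 mm across, 36 mm high, about 160 g; the point is the centre of the spool, half-way up, z axis along the spool's axis (upright). A short stiff wire tail sticks out at one side and can be ignored. If present it starts in the middle layer (on spacer0, under spacer1), 31 mm to the -x side of the stack pallet's middle. May be absent (None)
- spool3_mid (a point): wire spool standing on its flange, flanges 47 mm across, 30 mm high, about 160 g; the point is the centre of the spool, half-way up, z axis along the spool's axis (upright). A short stiff wire tail sticks out at one side and can be ignored. If present it starts in the middle layer (on spacer0, under spacer1), 31 mm to the +x side of the stack pallet's middle. May be absent (None)
- spool4_mid (a point): wire spool standing on its flange, flanges 43 mm across, 26 mm high, about 160 g; the point is the centre of the spool, half-way up, z axis along the spool's axis (upright). A short stiff wire tail sticks out at one side and can be ignored. If present it starts in the upper layer (on spacer1, under spacer2), 31 mm to the -x side of the stack pallet's middle. May be absent (None)
- spool5_mid (a point): wire spool standing on its flange, flanges 51 mm across, 36 mm high, about 160 g; the point is the centre of the spool, half-way up, z axis along the spool's axis (upright). A short stiff wire tail sticks out at one side and can be ignored. If present it starts in the upper layer (on spacer1, under spacer2), 31 mm to the +x side of the stack pallet's middle. May be absent (None)
- spacer0_mid (a point): spacer plate, lowest in the stack at the start: aluminium slab 150 x 64 x 6 mm on two grey end rails (12 mm thick, 64 wide, 44 high) at its short ends, like a bridge; 150 g. Point: centre of the slab, 47 mm above the feet, 3 mm below the top; x along the length, y across the width (grip there), z up. Spacers stack with a pitch of 50 mm. No spool on the uppermost
- spacer1_mid (a point): spacer plate, middle in the stack at the start: aluminium slab 150 x 64 x 6 mm on two grey end rails (12 mm thick, 64 wide, 44 high) at its short ends, like a bridge; 150 g. Point: centre of the slab, 47 mm above the feet, 3 mm below the top; x along the length, y across the width (grip there), z up. Spacers stack with a pitch of 50 mm. No spool on the uppermost
- spacer2_mid (a point): spacer plate, uppermost in the stack at the start: aluminium slab 150 x 64 x 6 mm on two grey end rails (12 mm thick, 64 wide, 44 high) at its short ends, like a bridge; 150 g. Point: centre of the slab, 47 mm above the feet, 3 mm below the top; x along the length, y across the width (grip there), z up. Spacers stack with a pitch of 50 mm. No spool on the uppermost
- stack_pallet_top (a point): centre of the top of the little slatted wooden pallet (160 x 50 x 24 mm, fixed to the bench) on which the stack stands at the start; x along its 160 mm length, z up, 24 mm above the bench
- pile_pallet_top (a point): the same for the second, equal pallet, empty at the start, on which the spacers are to be piled
- box_floor (a point): centre of the inner floor of the loose open white card box (146 mm along its x, 232 mm along its y, walls 2 mm thick and 55 mm high, floor 2 mm thick); the point lies on the inner floor, 2 mm above the bench, z up
- wheel_disc (a joint): angle of the layer wheel (rad), growing anticlockwise seen from above, -3 to 3 (stops); 0 when the sector with the single long bar is in the middle of the window. Sectors are 90 degrees wide; the other three carry one, two or three round dots. Light friction (0.06 Nm); it stays where it is left
- wheel_grip (a point): point to grip the wheel's bar knob: on the wheel's upright axis, 62 mm above the bench. The bar is 50 mm along x (turns with the wheel), 14 mm along y, 38 to 78 mm above the bench. Disc 140 mm across, top at 22 mm, on a fixed round base 176 mm across; window: fixed dark frame over the rim on the robot's side, 30 to 80 mm from the axis, top at 35 mm. The bar sector lies toward -x
- blue_roll: bystander: blue roll of tape lying flat, 72 mm across and 19 mm high; origin at the centre of its underside
- pen: bystander: marker pen lying down, 133 mm long (along y) and 13 mm thick; origin at the centre of its underside
There are look-alikes about, which are no part of the job. Leave any purple look-alike of the part that bears spacer2_mid alone.

How it is judged (in metres and radians):
On the way, in this order (a step that is already met when the one before it is completed fails the run):
1. every spool stands in the white box and all three spacers are piled on the second pallet (x of spool0_mid in the frame of box_floor between -0.06 and 0.06 m and y of spool0_mid in the frame of box_floor between -0.104 and 0.104 m and z of each of spool0_mid, spool1_mid, spool2_mid, spool3_mid, spool4_mid, spool5_mid in the frame of box_floor below 0.026 m and angle between each of spool0_mid, spool1_mid, spool2_mid, spool3_mid, spool4_mid, spool5_mid's own z axis and vertical below 0.2 rad and x of spool1_mid in the frame of box_floor between -0.06 and 0.06 m and y of spool1_mid in the frame of box_floor between -0.104 and 0.104 m and x of spool2_mid in the frame of box_floor between -0.06 and 0.06 m and y of spool2_mid in the frame of box_floor between -0.104 and 0.104 m and x of spool3_mid in the frame of box_floor between -0.06 and 0.06 m and y of spool3_mid in the frame of box_floor between -0.104 and 0.104 m and x of spool4_mid in the frame of box_floor between -0.06 and 0.06 m and y of spool4_mid in the frame of box_floor between -0.104 and 0.104 m and x of spool5_mid in the frame of box_floor between -0.06 and 0.06 m and y of spool5_mid in the frame of box_floor between -0.104 and 0.104 m and horizontal distance between each of spacer0_mid, spacer1_mid, spacer2_mid and pile_pallet_top below 0.015 m and angle between the x axis of each of spacer0_mid, spacer1_mid, spacer2_mid and the x axis of pile_pallet_top, either way round below 0.2 rad and angle between each of spacer0_mid, spacer1_mid, spacer2_mid's own z axis and vertical below 0.08 rad), for 0.2 s.
2. the wheel's single-bar sector is centred in the window (value of joint wheel_disc between -0.2 and 0.2 rad), for 0.2 s.
At the end, for the whole second after the job is handed in: All spools upright (0.2 rad) on the floor of the white box, inside it; the three spacers flat, one on another on the second pallet, within 15 mm of its middle and 0.2 rad of its direction; the wheel within 0.2 rad of the bar at mid-window; all at rest, the box flat (all of step 1 and all of step 2 and angle between box_floor's own z axis and vertical below 0.1 rad and linear speed of each of spool0, spool1, spool2, spool3, spool4, spool5, spacer0, spacer1, spacer2 below 0.02 m/s); the robot touches nothing.
It fails at once if a spacer is toppled (tilted over 0.6 rad) (angle between any of spacer0_mid, spacer1_mid, spacer2_mid's own z axis and vertical above 0.6 rad).
It fails at once if the blue tape roll or the pen is moved by more than 30 mm (distance of any of blue_roll, pen from where it was at the start of the episode above 0.03 m).
Of spool0, spool1, spool2, spool3, spool4, spool5 only 3 to 4 are there at a start; the rules pass over those that are not, and their reading is None.
At some moment in a run one of white_box may be knocked a few centimetres aside while the robot is not near it.
It also fails if it takes over 210 s, if anything falls off the work surface, if the arm or the gripper's body presses on something with over 40 N, if the wrist force passes 120 N, or if a joint passes its speed limit or range.

## Working session

There is one attempt and no reset: what is moved stays moved. The work goes in short steps, Python scripts to look and compute and a tool call to move; the robot and the scene stay as the last step left them, time stands still between calls to the robot, and variables do not carry over. Pictures are saved under pics/ and viewed, and the job is handed in when it is done.

Besides the shell and the picture viewer there is one more tool, called after "Call:" as name(argument=value, ...), one argument or row to a line, values as JSON. carry_out: Moves the arm, as the interface text tells. Shift numbers are shares of 200 mm and turn numbers shares of pi/2 rad, none past 1 either way. Its arguments: {"type":"object","properties":{"targets":{"type":"array"},"jaw":{"type":"number"}},"required":["targets"]}

```bash
ls; mkdir -p pics
python3 - <<'E'
from rig import bot
import cv2
print(bot.read_state())
for n in ["scene","top","wrist"]:
    cv2.imwrite(f"pics/{n}0.png",bot.capture(n))
    print(n,{k:(v.tolist() if hasattr(v,'tolist') else v) for k,v in bot.camera_info(n).items()})
E
```

```text
pics
{'time_s': 0.0, 'joint_positions': array([-8.16186177e+01,  3.02796407e+01,  8.21570062e+01,  3.53364596e-05,
        6.76896359e+01, -1.02271660e+01]), 'qvel': array([-0.07118041,  0.13161933,  0.06205325, -0.0257021 ,  0.00072637,
       -0.13072828]), 'tau': array([-9.03128512e-04, -4.40043783e+01, -1.76590240e+01,  6.31198031e-02,
        5.82508149e-02, -1.52128173e-04]), 'position': array([ 0.19936356, -0.591611  ,  0.24056093]), 'tcp_rot': array([[ 9.47720950e-01,  3.19100139e-01, -3.20701141e-04],
       [ 3.19100060e-01, -9.47718522e-01,  2.18059224e-03],
       [ 3.91892877e-04, -2.16892870e-03, -9.99997571e-01]]), 'force': array([0.06501348, 0.14291726, 0.34157396]), 'moment': array([-0.02770227,  0.02696164, -0.03148705]), 'opening': 0.9977768608607561}
scene {'camera_matrix': [[475.8095085238592, 0.0, 312.6150717387699], [0.0, 475.8095085238592, 202.58539934357273], [0.0, 0.0, 1.0]], 'view': [[0.7501570994806894, -0.6610031893603873, -0.01841493291095143, -0.40418358536560445], [-0.28308057576344653, -0.29584495243079356, -0.9123273270853267, 0.2628285338141625], [0
[... 266 characters left out ...]
47414, -0.9995377579473352, -0.002861428896182118, 0.016534080859162], [-0.996713185893298, 0.030396298376920757, -0.07509254364724365, 0.5578793927882804], [0.07514480956224101, 0.0005792085942295911, -0.9971724635755135, 1.1682745942058124], [0.0, 0.0, 0.0, 1.0]]}
wrist {'camera_matrix': [[287.0857408183815, 0.0, 320.98697286078976], [0.0, 287.0857408183815, 201.35705438589798], [0.0, 0.0, 1.0]], 'mount': [[0.0013380719653285536, -0.9543027574153241, -0.29883851283414503, 0.08295933907740176], [0.999998763474267, 0.0010300244021531982, 0.0011883179989772674, 0.0005373557384268368], [-0.0008262041825879211, -0.2988397333676344, 0.9543029556421841, -0.144040735361742], [0.0, 0.0, 0.0, 1.0]]}
```

View pics/scene0.png

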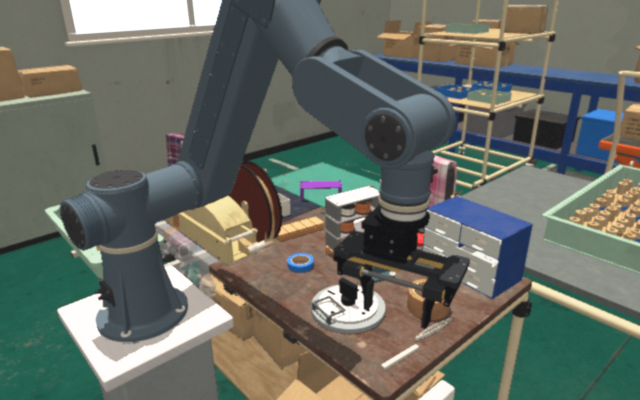

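View pics/top0.png

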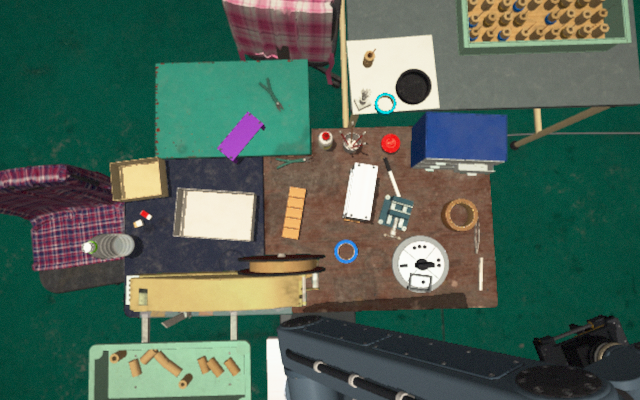

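View pics/wrist0.png

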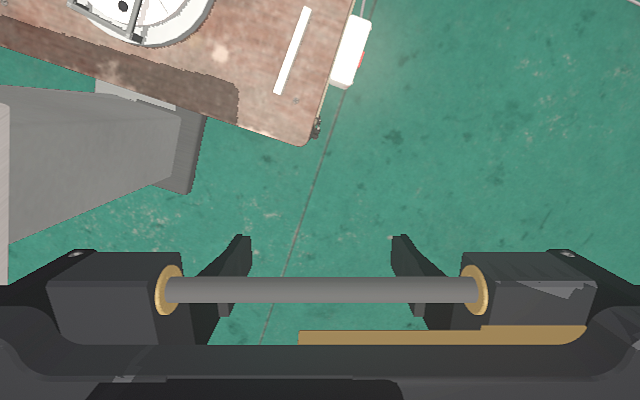

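Run:
```python
import cv2
t=cv2.imread("pics/top0.png"); s=cv2.imread("pics/scene0.png")
cv2.imwrite("pics/top0a.png",cv2.resize(t[150:300,160:320],None,fx=5,fy=5,interpolation=2)[:600 if 0 else 750][:, :800][::1][:750] if 0 else cv2.resize(t[160:290,160:330],None,fx=4.6,fy=4.6,interpolation=2))
cv2.imwrite("pics/top0b.png",cv2.resize(t[150:300,320:500],None,fx=4,fy=4,interpolation=2))
cv2.imwrite("pics/sc0a.png",cv2.resize(s[170:330,250:450],None,fx=3.7,fy=3.7,interpolation=2))
```

```text
(no output)
```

View pics/top0a.png

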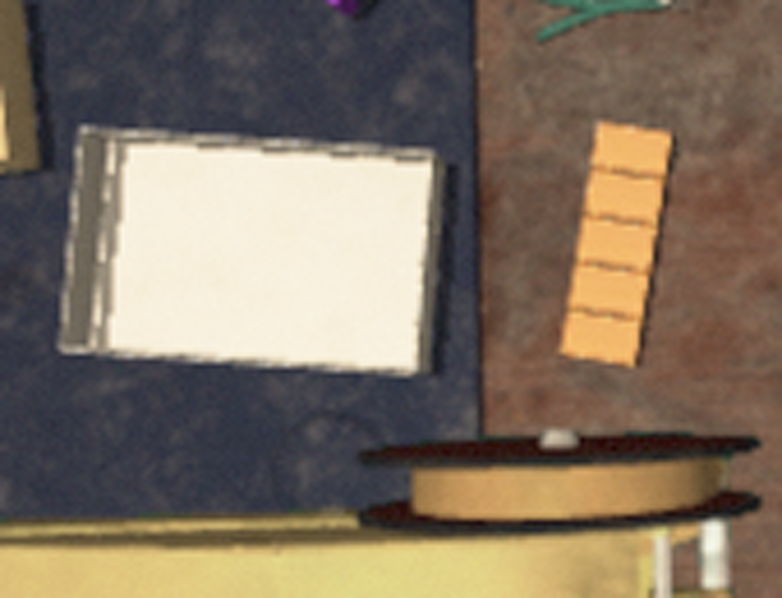

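View pics/top0b.png

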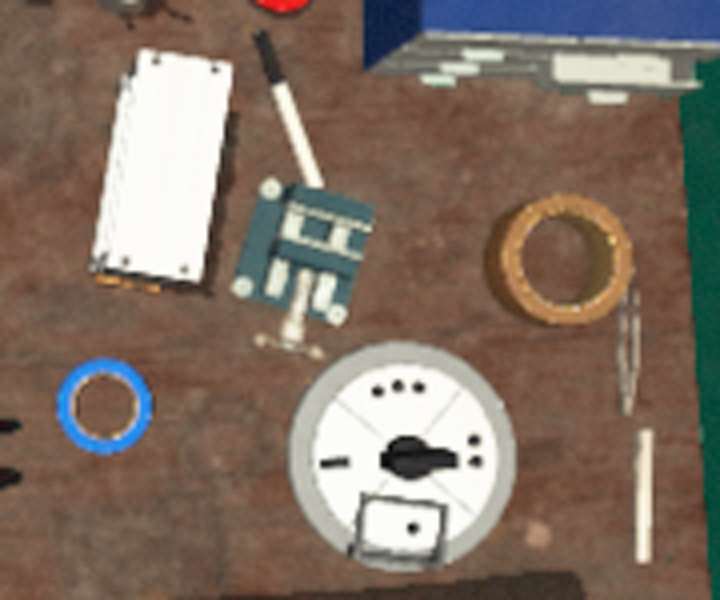

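View pics/sc0a.png

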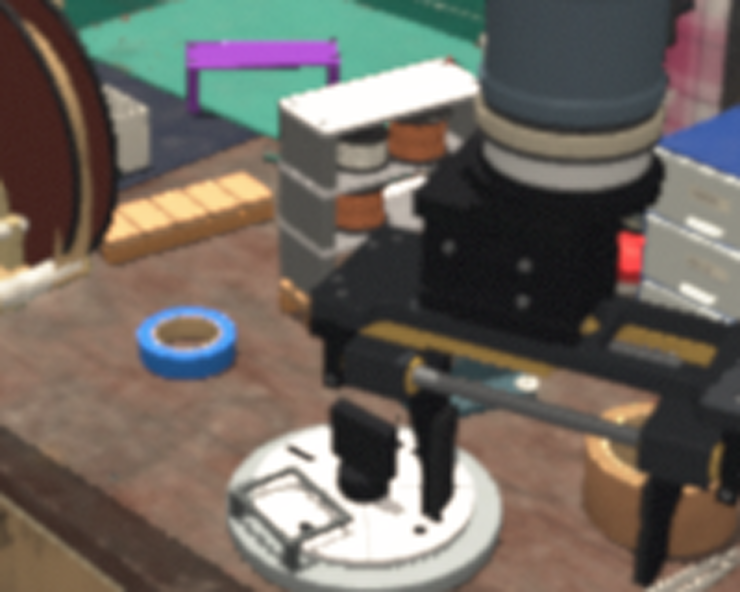

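```bash
cat > h.py <<'E'
from rig import bot
import numpy as np, cv2
from scipy.spatial.transform import Rotation as R
def cam(name,st=None):
    c=bot.camera_info(name); K=np.array(c['camera_matrix'])
    if name=='wrist':
        st=st or bot.read_state(); T=np.eye(4); T[:3,:3]=st['tcp_rot']; T[:3,3]=st['position']
        V=np.linalg.inv(T@np.array(c['mount']))
    else: V=np.array(c['view'])
    return K,V
def unproj(cv,uv,z):
    K,V=cv; Ri=V[:3,:3].T; o=-Ri@V[:3,3]; out=[]
    for u,v in np.atleast_2d(uv):
        d=Ri@np.linalg.inv(K)@np.array([u,v,1.]); out.append(o+d*(z-o[2])/d[2])
    return np.array(out)
def proj(cv,P):
    K,V=cv; P=np.atleast_2d(P); q=(V[:3,:3]@P.T).T+V[:3,3]; q=(K@q.T).T; return q[:,:2]/q[:,2:]
def shot(name,tag):
    st=bot.read_state(); im=bot.capture(name); cv2.imwrite(f"pics/{tag}.png",im)
    np.savez(f"pics/{tag}.npz",K=cam(name,st)[0],V=cam(name,st)[1]); return im,cam(name,st)
def load(tag):
    d=np.load(f"pics/{tag}.npz"); return cv2.imread(f"pics/{tag}.png"),(d['K'],d['V'])
def crop(tag,x0,y0,x1,y1,f,out):
    im=cv2.imread(f"pics/{tag}.png")[y0:y1,x0:x1]; cv2.imwrite(f"pics/{out}.png",cv2.resize(im,None,fx=f,fy=f,interpolation=2))
def goal(pos,yaw=None):
    """shift/turn (shares) from present pose to pos with tool down, jaw(y) axis at yaw deg (mod 180) in world."""
    st=bot.read_state(); Rm=st['tcp_rot']; p=st['position']
    sh=Rm.T@(np.array(pos)-p)/0.2
    if yaw is None: return sh.round(3),p.round(4)
    best=None
    for k in (0,180):
        a=np.radians(yaw+k); y=np.array([np.cos(a),np.sin(a),0]); z=np.array([0,0,-1.]); x=np.cross(y,z)
        w=R.from_matrix(Rm.T@np.c_[x,y,z]).as_rotvec()/(np.pi/2)
        if best is None or np.linalg.norm(w)<np.linalg.norm(best): best=w
    return sh.round(3),best.round(3),p.round(4)
E
python3 - <<'E'
from h import *
c=cam('top')
f=lambda pts,o,s:[(o[0]+x/s,o[1]+y/s) for x,y in pts]
st=unproj(c,f([(140,50),(233,62),(200,282),(95,268)],(320,150),4),0.174);print('stack',st.round(3),st.mean(0).round(3))
pl=unproj(c,f([(597,122),(673,130),(637,367),(560,354)],(160,160),4.6),0.024);print('pile',pl.round(3),pl.mean(0).round(3))
bx=unproj(c,f([(78,125),(437,148),(430,375),(60,352)],(160,160),4.6),0.057);print('box',bx.round(3),bx.mean(0).round(3))
w=unproj(c,f([(402,455)],(320,150),4),0.02);print('wheel',w)
b=unproj(c,f([(105,406)],(320,150),4),0.0);print('blue',b)
p=unproj(c,f([(258,35),(320,185)],(320,150),4),0.0);print('pen',p)
for q in (pl,st): print(np.degrees(np.arctan2(*(q[0]-q[3])[1::-1])),np.degrees(np.arctan2(*(q[1]-q[2])[1::-1])))
for e in (bx[0]-bx[1],bx[3]-bx[2]): print(np.degrees(np.arctan2(e[1],e[0])))
# reel
for z in (0,.1,.2): print(z,unproj(c,f([(360,455),(760,443),(560,440)],(160,160),4.6),z).round(3).tolist())
print(goal(unproj(c,[(340,200)],.4)[0],90))
E
```

```text
stack [[ 0.657 -0.115  0.174]
 [ 0.647 -0.178  0.174]
 [ 0.498 -0.15   0.174]
 [ 0.509 -0.079  0.174]] [ 0.578 -0.131  0.174]
pile [[0.615 0.074 0.024]
 [0.608 0.022 0.024]
 [0.449 0.051 0.024]
 [0.46  0.102 0.024]] [0.533 0.062 0.024]
box [[0.619 0.413 0.057]
 [0.597 0.177 0.057]
 [0.449 0.184 0.057]
 [0.471 0.425 0.057]] [0.534 0.3   0.057]
wheel [[ 0.36469944 -0.32121508  0.02      ]]
blue [[ 0.40789755 -0.09637548  0.        ]]
pen [[ 0.69777422 -0.22895215  0.        ]
 [ 0.57632793 -0.27265093  0.        ]]
-10.474789971522812 -10.235924749399835
-13.710855465088963 -10.877683306028297
84.56781046217583
84.73229758440091
0 [[0.395, 0.242, 0.0], [0.395, -0.03, 0.0], [0.401, 0.106, 0.0]]
0.1 [[0.401, 0.222, 0.1], [0.401, -0.028, 0.1], [0.407, 0.097, 0.1]]
0.2 [[0.407, 0.202, 0.2], [0.407, -0.025, 0.2], [0.412, 0.088, 0.2]]
(array([ 2.454, -2.004, -0.792]), array([-0.001,  0.   ,  0.207]), array([ 0.1994, -0.5918,  0.2408]))
```

Call:
carry_out(
  targets=[
    [0.1,-0.06,-0.2,0,0,0],
    [0.25,-0.15,-0.4,0,0,0],
    [0.45,-0.28,-0.5,0,0,0],
    [0.65,-0.4,-0.6,0,0,0],
    [0.83,-0.52,-0.6,0,0,0],
    [1,-0.62,-0.6,0,0,0],
  ],
  jaw=1,
)

```text
time_s: 0.9
position: [0.3501, -0.4091, 0.3612]
tcp_rot: [[0.948, 0.319, -0.0], [0.319, -0.948, 0.002], [0.0, -0.002, -1.0]]
force: [0.3, -0.6, 0.2]
opening: 1.001
```

Call:
carry_out(
  targets=[
    [0.2,-0.12,0,0,0,0],
    [0.4,-0.25,0,0,0,0],
    [0.6,-0.37,0,0,0,0],
    [0.8,-0.5,0,0,0,0],
    [1,-0.62,0,0,0,0],
  ],
)

```text
time_s: 1.52
position: [0.5007, -0.2262, 0.3613]
tcp_rot: [[0.948, 0.319, -0.001], [0.319, -0.948, 0.002], [0.0, -0.002, -1.0]]
force: [-0.0, -0.6, -0.1]
opening: 1.0
```

Run:
```python
from h import *
print(goal([0.53,-0.121,0.36],79),bot.read_state()['time_s'])
```

```text
(array([ 0.307, -0.452,  0.007]), array([-0.001,  0.   ,  0.329]), array([ 0.5007, -0.2262,  0.3613])) 1.525
```

Call:
carry_out(
  targets=[
    [0.1,-0.15,0,0,0,0.11],
    [0.2,-0.3,0,0,0,0.22],
    [0.307,-0.452,0,0,0,0.329],
    [0.307,-0.452,0,0,0,0.329],
  ],
)

```text
time_s: 2.02
position: [0.53, -0.1187, 0.3612]
tcp_rot: [[0.982, -0.186, -0.001], [-0.186, -0.982, 0.003], [-0.002, -0.002, -1.0]]
force: [-1.0, -0.6, -0.0]
opening: 1.001
```

Run:
```python
from h import *
shot('wrist','w1');shot('scene','s1');shot('top','t1')
print(goal([0.578,-0.131,0.36],79))
crop('s1',230,150,450,340,3.5,'s1c')
```

```text
(array([0.246, 0.001, 0.006]), array([-0.001,  0.001,  0.001]), array([ 0.5298, -0.1216,  0.3613]))
```

View pics/w1.png

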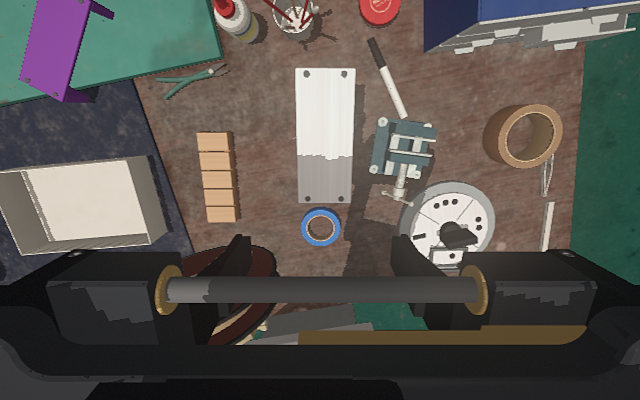

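View pics/s1c.png

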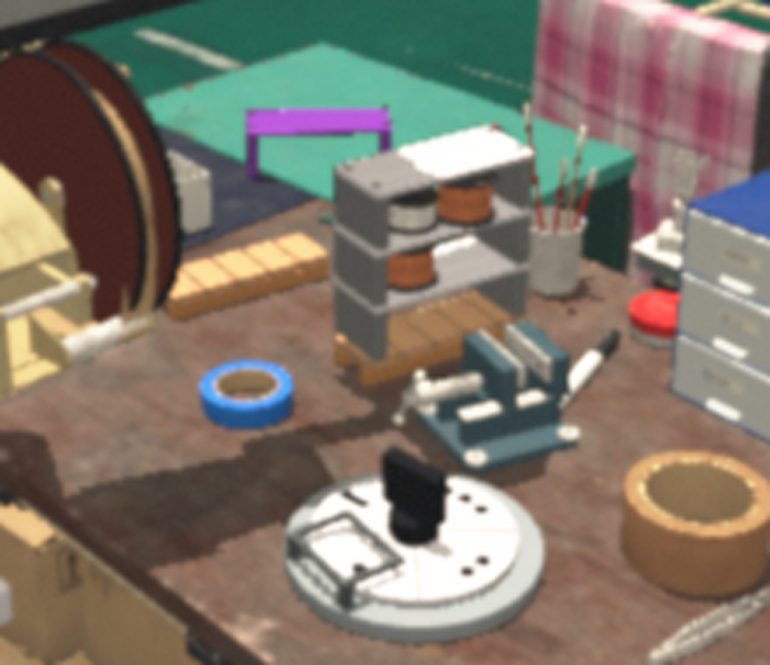

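Run:
```python
from h import *
_,c=load('w1')
q=unproj(c,[(296,68),(355,70),(352,203),(297,201)],.174);print(q.round(3),q.mean(0).round(3))
for a,b in((0,3),(1,2)):print(np.degrees(np.arctan2(*(q[a]-q[b])[1::-1])))
q=unproj(c,[(197,132),(231,131),(236,222),(205,222)],.024);print(q.round(3),q.mean(0).round(3))
for a,b in((0,3),(1,2)):print(np.degrees(np.arctan2(*(q[a]-q[b])[1::-1])))
print(goal([0.578,-0.131,0.171],79))
# reel height: rear/top in scene
_,s=load('s1')
print(proj(s,[[0.407,0.1,z] for z in (0,.1,.2,.3)]))
```

```text
[[ 0.659 -0.116  0.174]
 [ 0.646 -0.177  0.174]
 [ 0.501 -0.151  0.174]
 [ 0.515 -0.087  0.174]] [ 0.58  -0.133  0.174]
-11.689372180611425
-10.035967151176576
[[0.617 0.071 0.024]
 [0.609 0.016 0.024]
 [0.453 0.052 0.024]
 [0.463 0.106 0.024]] [0.536 0.061 0.024]
-12.86492382550563
-12.820343615057892
(array([0.247, 0.002, 0.951]), array([-0.001,  0.001,  0.001]), array([ 0.5298, -0.1216,  0.3613]))
[[258.39007889 241.3814866 ]
 [256.19036088 211.64977572]
 [253.85887874 180.13712162]
 [251.38342785 146.67856476]]
```

Call:
carry_out(
  targets=[
    [0.12,0,0.12,0,0,0],
    [0.247,0.003,0.3,0,0,0],
    [0.25,0.003,0.5,0,0,0],
    [0.25,0.003,0.7,0,0,0],
    [0.25,0.003,0.85,0,0,0],
    [0.25,0.003,0.95,0,0,0],
    [0.25,0.003,0.95,0,0,0],
  ],
)

```text
time_s: 3.05
position: [0.5771, -0.1324, 0.1694]
tcp_rot: [[0.982, -0.191, -0.005], [-0.191, -0.982, 0.003], [-0.006, -0.002, -1.0]]
force: [0.4, -0.5, -0.2]
opening: 1.001
```

Call:
carry_out(
  targets=[
    [0,0,0,0,0,0],
    [0,0,0,0,0,0],
    [0,0,0,0,0,0],
    [0,0,0,0,0,0],
    [0,0,0,0,0,0],
    [0,0,0,0,0,0],
  ],
  jaw=-1,
)

```text
time_s: 3.8
position: [0.5776, -0.1324, 0.1703]
tcp_rot: [[0.982, -0.19, -0.004], [-0.19, -0.982, 0.002], [-0.004, -0.002, -1.0]]
force: [-0.6, -0.0, 4.8]
opening: 0.731
```

Run:
```python
from h import *
print(bot.read_state()['opening']*87,bot.read_state()['force'])
shot('wrist','w2')
```

```text
63.58783398457039 [-0.55138993 -0.04784426  4.81250481]
```

View pics/w2.png

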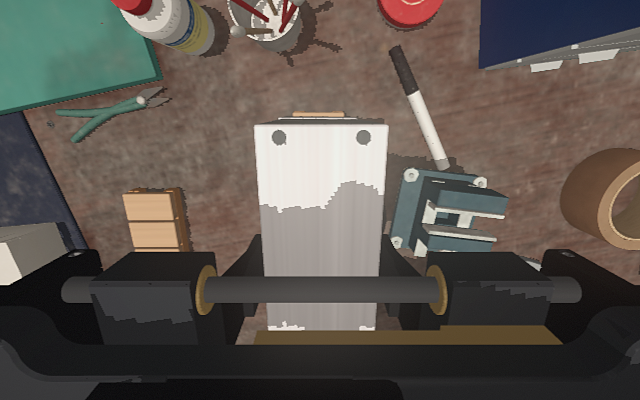

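Call:
carry_out(
  targets=[
    [0,0,-0.02,0,0,0],
    [0,0,-0.06,0,0,0],
    [0,0,-0.12,0,0,0],
    [0,0,-0.2,0,0,0],
    [0,0,-0.3,0,0,0],
    [0,0,-0.4,0,0,0],
    [0,0,-0.4,0,0,0],
  ],
)

```text
time_s: 4.72
position: [0.5793, -0.1332, 0.2529]
tcp_rot: [[0.982, -0.19, 0.001], [-0.19, -0.982, 0.0], [0.001, -0.0, -1.0]]
force: [-0.2, 0.5, -1.0]
opening: 0.73
```

Run:
```python
from h import *
st=bot.read_state();print(st['opening']*87,st['force'],goal([0.5345,0.0615,0.2],78.5))
shot('wrist','w3');shot('scene','s3')
crop('s3',230,100,450,320,2.7,'s3c')
```

```text
63.473425206462494 [-0.22286504  0.46834425 -0.9810025 ] (array([-0.405, -0.913,  0.264]), array([-0.   , -0.001,  0.006]), array([ 0.5793, -0.1332,  0.2529]))
```

View pics/s3c.png

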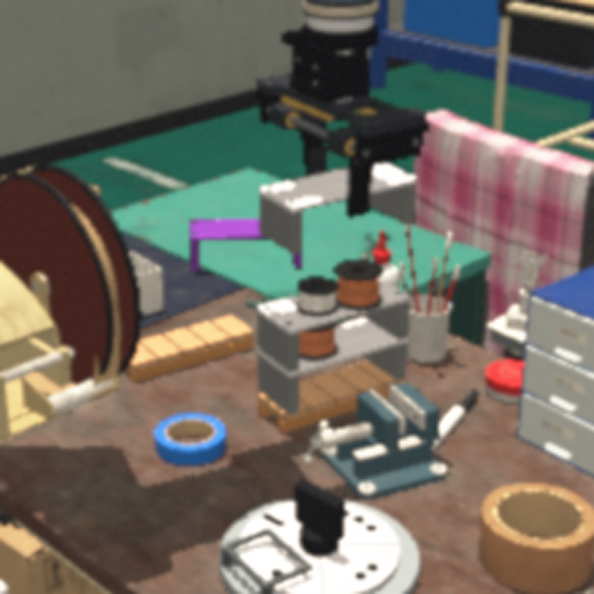

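Call:
carry_out(
  targets=[
    [-0.04,-0.08,0,0,0,0],
    [-0.1,-0.2,0,0,0,0],
    [-0.17,-0.38,0,0,0,0],
    [-0.25,-0.56,0,0,0,0.006],
    [-0.33,-0.73,0,0,0,0.006],
    [-0.38,-0.85,0,0,0,0.006],
    [-0.405,-0.913,0.1,0,0,0.006],
    [-0.405,-0.913,0.3,0,0,0.006],
    [-0.405,-0.913,0.5,0,0,0.006],
    [-0.405,-0.913,0.65,0,0,0.006],
    [-0.405,-0.913,0.75,0,0,0.006],
    [-0.405,-0.913,0.82,0,0,0.006],
    [-0.405,-0.913,0.82,0,0,0.006],
  ],
)

```text
time_s: 6.45
position: [0.5312, 0.0631, 0.086]
tcp_rot: [[0.98, -0.199, -0.007], [-0.199, -0.98, 0.003], [-0.007, -0.001, -1.0]]
force: [-0.1, 0.6, -0.8]
opening: 0.726
```

Run:
```python
from h import *
st=bot.read_state();print(st['opening']*87,st['force'],goal([0.5345,0.0615,0.071],78.5))
shot('wrist','w4');shot('scene','s4')
crop('s4',230,100,450,320,2.7,'s4c')
```

```text
63.14572953329042 [-0.11036034  0.55738199 -0.82445901] (array([0.018, 0.004, 0.075]), array([-0.001,  0.004,  0.   ]), array([0.5312, 0.0631, 0.086 ]))
```

View pics/s4c.png

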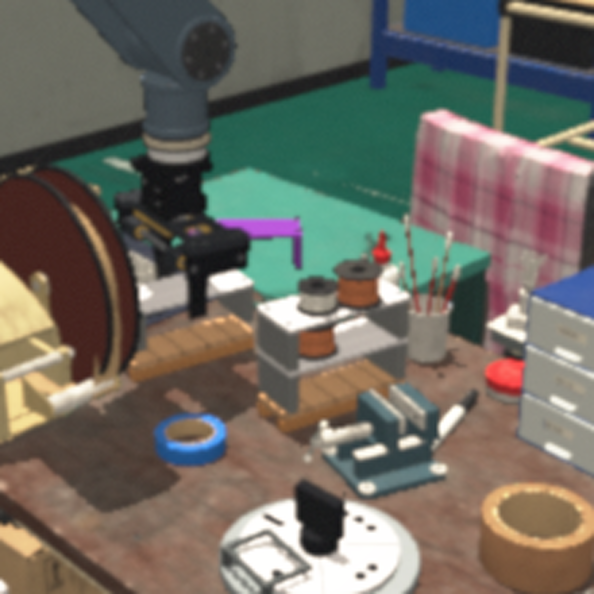

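View pics/w4.png

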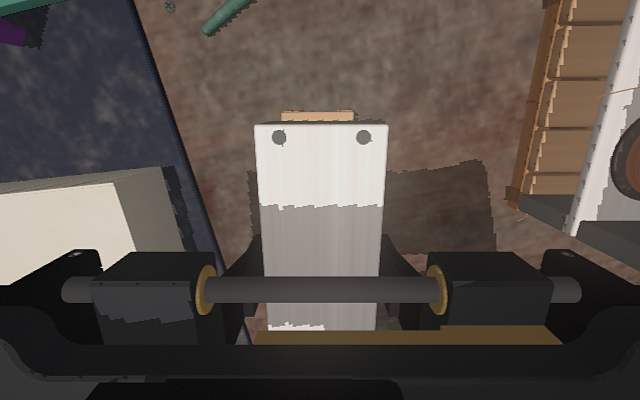

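Call:
carry_out(
  targets=[
    [0.018,0.004,0.03,0,0.004,0],
    [0.018,0.004,0.055,0,0.004,0],
    [0.018,0.004,0.07,0,0.004,0],
    [0.018,0.004,0.075,0,0.004,0],
    [0.018,0.004,0.075,0,0.004,0],
  ],
)

```text
time_s: 7.18
position: [0.5359, 0.0613, 0.0723]
tcp_rot: [[0.98, -0.2, 0.003], [-0.2, -0.98, 0.001], [0.003, -0.002, -1.0]]
force: [0.4, -0.6, -1.7]
opening: 0.726
```

Call:
carry_out(
  targets=[
    [0,0,0,0,0,0],
    [0,0,0,0,0,0],
    [0,0,0,0,0,0],
    [0,0,0,0,0,0],
    [0,0,-0.1,0,0,0],
    [0,0,-0.3,0,0,0],
    [0,0,-0.6,0,0,0],
    [0,0,-0.85,0,0,0],
    [0,0,-1,0,0,0],
  ],
  jaw=1,
)

```text
time_s: 8.3
position: [0.536, 0.0611, 0.2754]
tcp_rot: [[0.98, -0.199, 0.007], [-0.199, -0.98, 0.001], [0.007, -0.002, -1.0]]
force: [0.8, -0.4, 0.1]
opening: 0.998
```

Run:
```python
from h import *
st=bot.read_state()
shot('wrist','w5');shot('top','t5')
crop('t5',160,100,460,320,2.6,'t5c')
print(goal([0.55,-0.12,0.27],79))
```

```text
(array([0.242, 0.874, 0.032]), array([-0.002, -0.007, -0.006]), array([0.5375, 0.061 , 0.2763]))
```

View pics/w5.png

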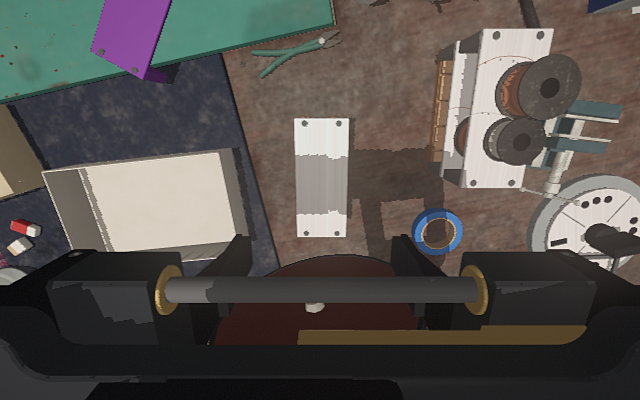

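View pics/t5c.png

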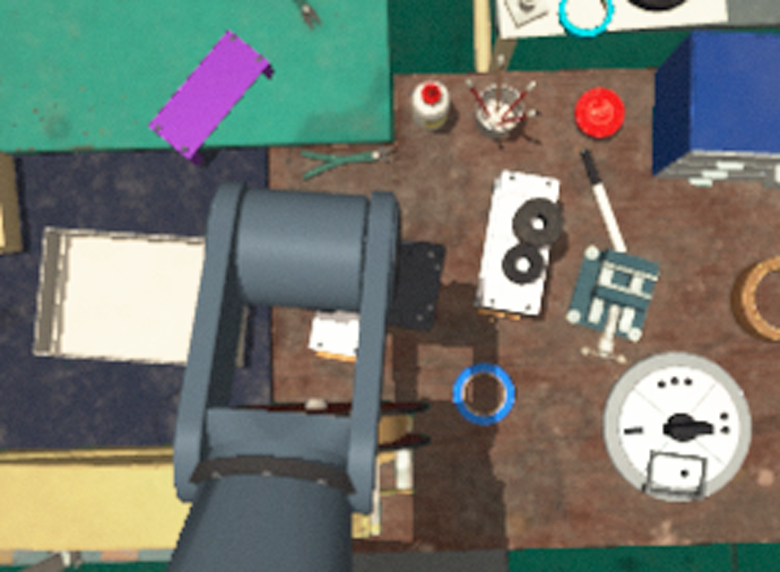

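Run:
```python
from h import *
_,t=load('t5'); _,w=load('w5')
f=lambda x,y:(160+x/2.6,100+y/2.6)
print('s5',unproj(t,[f(538,222)],.160),unproj(w,[(550,88)],.160))
print('s4',unproj(t,[f(522,265)],.150),unproj(w,[(521,142)],.150))
a=np.radians(-11); ux=np.array([np.cos(a),np.sin(a)]); print(np.array([.579,-.132])+.031*ux,np.array([.579,-.132])-.031*ux)
q=unproj(w,[(295,118),(348,118),(347,236),(297,237)],.074);print('sp2',q.mean(0).round(4),[np.degrees(np.arctan2(*(q[a]-q[b])[1::-1])) for a,b in((0,3),(1,2))])
print(unproj(t,[f(45,228),f(36,354)],.057), unproj(w,[(42,172),(238,148),(247,232)],.057))
```

```text
s5 [[ 0.59483423 -0.14717966  0.16      ]] [[ 0.59860669 -0.14908509  0.16      ]]
s4 [[ 0.5505157  -0.12968369  0.15      ]] [[ 0.555453   -0.13167095  0.15      ]]
[ 0.60943044 -0.13791508] [ 0.54856956 -0.12608492]
sp2 [0.5388 0.0594 0.074 ] [np.float64(-11.937886568157921), np.float64(-10.359898448760473)]
[[0.61777341 0.41170077 0.057     ]
 [0.47197733 0.42257572 0.057     ]] [[0.61742251 0.40997099 0.057     ]
 [0.59695961 0.15458875 0.057     ]
 [0.48505568 0.17443079 0.057     ]]
```

Run:
```python
from h import *
_,w=load('w5')
print(unproj(w,[(218,152)],.057),unproj(w,[(238,148)],.0))
print(bot.read_state()['joint_positions'].round(1))
print(goal([0.597,-0.148,0.25],69))
```

```text
[[0.59714509 0.1806366  0.057     ]] [[0.59390425 0.17194387 0.        ]]
[-5.4 21.1 92.3  0.1 66.  96.1]
(array([0.499, 0.965, 0.135]), array([-0.002, -0.007,  0.106]), array([0.5375, 0.061 , 0.2763]))
```

Call:
carry_out(
  targets=[
    [0.08,0.16,0,0,0,0.03],
    [0.2,0.38,0.03,0,0,0.06],
    [0.32,0.62,0.06,0,0,0.106],
    [0.44,0.85,0.1,0,0,0.106],
    [0.499,0.965,0.135,-0.002,-0.007,0.106],
    [0.499,0.965,0.135,-0.002,-0.007,0.106],
  ],
)

```text
time_s: 9.15
position: [0.5966, -0.1489, 0.2478]
tcp_rot: [[0.932, -0.361, -0.003], [-0.361, -0.932, 0.002], [-0.003, -0.001, -1.0]]
force: [-0.9, 1.0, -0.2]
opening: 1.0
```

Run:
```python
from h import *
shot('wrist','w6');shot('scene','s6');crop('s6',300,180,440,300,5,'s6c')
print(goal([0.597,-0.148,0.148],69))
```

```text
(array([0.007, 0.006, 0.505]), array([-0.001,  0.002, -0.   ]), array([ 0.5963, -0.1465,  0.2491]))
```

View pics/w6.png

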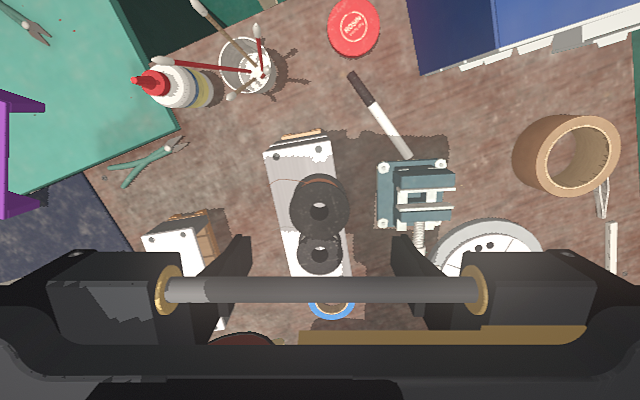

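View pics/s6c.png

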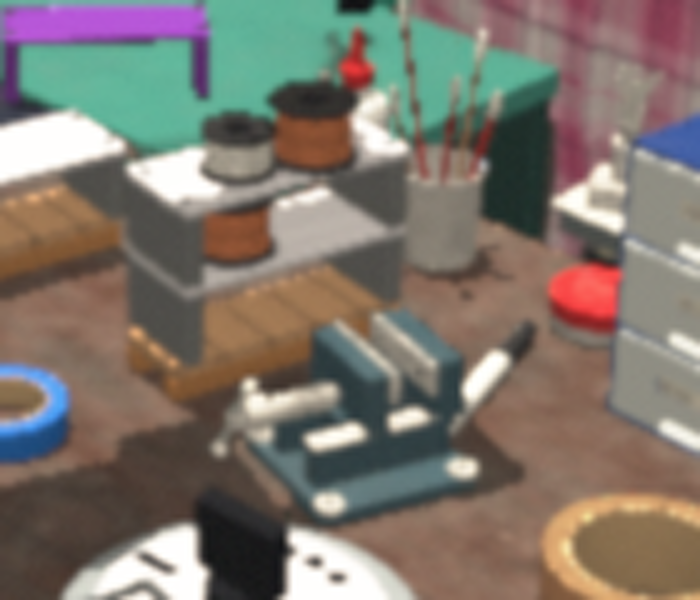

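Run:
```python
from h import *
_,w=load('w6')
print(unproj(w,[(319,206)],.160),unproj(w,[(320,254)],.150))
```

```text
[[ 0.60292334 -0.14987748  0.16      ]] [[ 0.55529207 -0.13230555  0.15      ]]
```

Call:
carry_out(
  targets=[
    [0.029,0.012,0.1,0,0,0],
    [0.029,0.012,0.25,0,0,0],
    [0.029,0.012,0.37,0,0,0],
    [0.029,0.012,0.45,0,0,0],
    [0.029,0.012,0.49,0,0,0],
    [0.029,0.012,0.505,0,0,0],
    [0.029,0.012,0.505,0,0,0],
  ],
)

```text
time_s: 10.12
position: [0.6011, -0.1507, 0.1485]
tcp_rot: [[0.934, -0.359, -0.001], [-0.359, -0.934, 0.002], [-0.001, -0.001, -1.0]]
force: [-0.1, 0.4, -0.2]
opening: 1.003
```

Call:
carry_out(
  targets=[
    [0,0,0,0,0,0],
    [0,0,0,0,0,0],
    [0,0,0,0,0,0],
    [0,0,0,0,0,0],
    [0,0,0,0,0,0],
    [0,0,0,0,0,0],
    [0,0,-0.02,0,0,0],
    [0,0,-0.08,0,0,0],
    [0,0,-0.2,0,0,0],
    [0,0,-0.35,0,0,0],
    [0,0,-0.5,0,0,0],
    [0,0,-0.5,0,0,0],
  ],
  jaw=-1,
)

```text
time_s: 11.62
position: [0.6028, -0.1517, 0.2516]
tcp_rot: [[0.934, -0.358, 0.005], [-0.358, -0.934, -0.001], [0.006, -0.001, -1.0]]
force: [-0.1, 0.4, -1.9]
opening: 0.519
```

Run:
```python
from h import *
print(bot.read_state()['opening']*87)
shot('wrist','w7');shot('top','t7');crop('t7',160,150,320,270,4.5,'t7c')
shot('scene','s7');crop('s7',300,130,440,250,5,'s7c')
print(goal([0.534,0.3,0.25],69))
```

```text
45.13094507917043
(array([-1.116, -1.984, -0.006]), array([-0.001,  0.003, -0.   ]), array([ 0.6001, -0.1505,  0.2473]))
```

View pics/s7c.png

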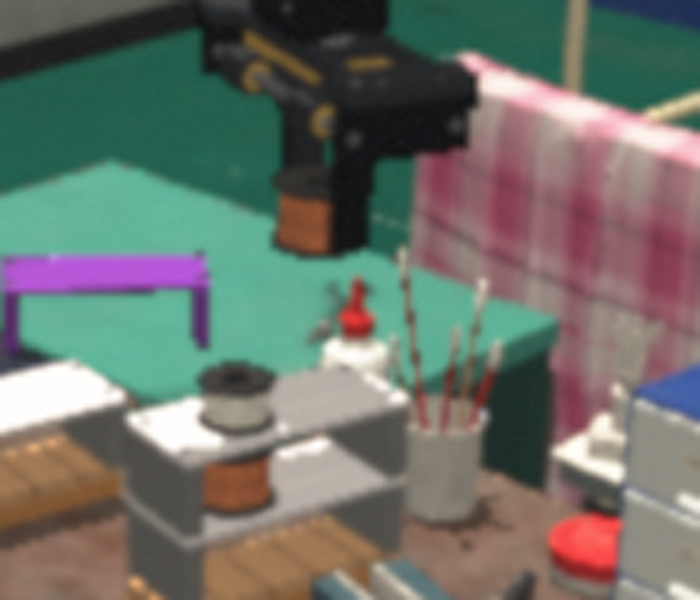

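View pics/t7c.png

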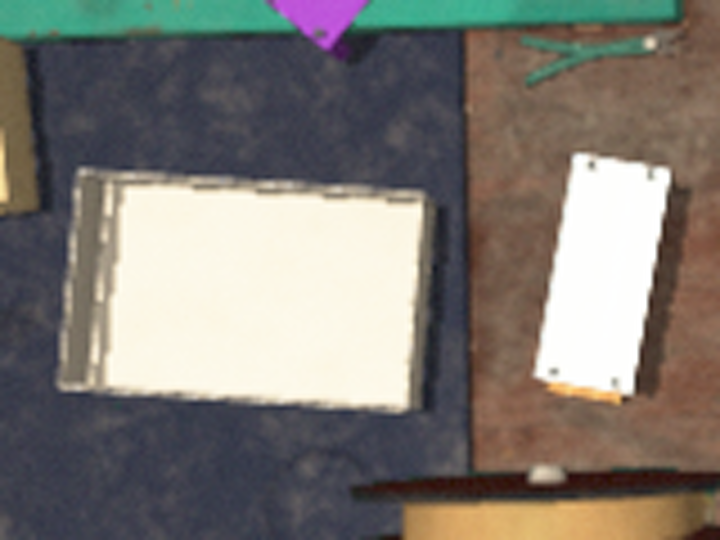

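```bash
cat >> h.py <<'E'
def boxpose(tag,pts,o,s,z=.057):
    _,c=load(tag); q=unproj(c,[(o[0]+x/s,o[1]+y/s) for x,y in pts],z); ctr=q.mean(0)
    e=(q[0]-q[1])+(q[3]-q[2]); a=np.arctan2(e[1],e[0]); print('box',ctr.round(4),np.degrees(a).round(2),np.linalg.norm(q-np.roll(q,1,0),axis=1).round(3)); return ctr[:2],a
E
python3 - <<'E'
from h import *
c,a=boxpose('t7',[(80,168),(432,190),(418,412),(60,390)],(160,150),4.5)
for l in(.07,0,-.07): print(c+l*np.array([np.cos(a),np.sin(a)]))
p=c+.07*np.array([np.cos(a),np.sin(a)])
print(goal([*p,.25],np.degrees(a)-90))
E
```

```text
box [0.5337 0.2986 0.057 ] 84.72 [0.149 0.237 0.149 0.239]
[0.54013596 0.3683134 ]
[0.53368859 0.29861095]
[0.52724122 0.2289085 ]
(array([-1.21 , -2.314, -0.006]), array([0.001, 0.003, 0.825]), array([ 0.6001, -0.1505,  0.2473]))
```

Call:
carry_out(
  targets=[
    [-0.04,-0.08,0,0,0,-0.04],
    [-0.12,-0.22,0,0,0,-0.1],
    [-0.22,-0.4,0,0,0,-0.2],
    [-0.32,-0.6,0,0,0,-0.3],
    [-0.42,-0.8,0,0,0,-0.4],
    [-0.53,-1,0,0,0,-0.5],
    [-0.53,-1,0,0,0,-0.59],
  ],
)

```text
time_s: 12.65
position: [0.5703, 0.0788, 0.2466]
tcp_rot: [[0.841, 0.541, -0.007], [0.541, -0.841, 0.004], [-0.004, -0.008, -1.0]]
force: [-0.3, -0.9, -1.3]
opening: 0.52
```

Run:
```python
from h import *
print(goal([.540,.368,.25],-5.3))
```

```text
(array([ 0.655, -1.298, -0.009]), array([-0.006,  0.   , -0.577]), array([0.5703, 0.0788, 0.2466]))
```

Call:
carry_out(
  targets=[
    [0.06,-0.12,0,0,0,-0.07],
    [0.15,-0.3,0,0,0,-0.17],
    [0.25,-0.5,0,0,0,-0.28],
    [0.35,-0.7,0,0,0,-0.4],
    [0.45,-0.9,0,0,0,-0.5],
    [0.5,-1,0,-0.006,0,-0.577],
    [0.5,-1,0,-0.006,0,-0.577],
  ],
)

```text
time_s: 13.52
position: [0.544, 0.3033, 0.2464]
tcp_rot: [[0.088, 0.996, -0.003], [0.996, -0.088, -0.001], [-0.001, -0.003, -1.0]]
force: [0.4, -0.6, -1.7]
opening: 0.52
```

Run:
```python
from h import *
shot('wrist','w8'); print(goal([.540,.368,.06],-5.3))
```

```text
(array([ 0.329, -0.05 ,  0.932]), array([-0.001,  0.001,  0.001]), array([0.5445, 0.3019, 0.2466]))
```

View pics/w8.png

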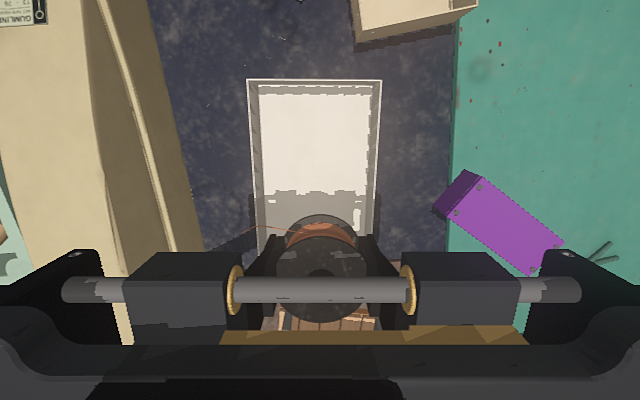

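Call:
carry_out(
  targets=[
    [0.1,-0.02,0,0,0,0],
    [0.22,-0.05,0.05,0,0,0],
    [0.329,-0.05,0.2,0,0,0],
    [0.329,-0.05,0.4,0,0,0],
    [0.329,-0.05,0.6,0,0,0],
    [0.329,-0.05,0.8,0,0,0],
    [0.329,-0.05,0.93,0,0,0],
    [0.329,-0.05,0.93,0,0,0],
  ],
)

```text
time_s: 14.58
position: [0.5383, 0.3671, 0.0578]
tcp_rot: [[0.092, 0.996, -0.008], [0.996, -0.092, -0.004], [-0.005, -0.008, -1.0]]
force: [-0.1, -0.3, -2.3]
opening: 0.519
```

Run:
```python
from h import *
shot('wrist','w9'); print(goal([.540,.368,.028],-5.3))
```

```text
(array([0.002, 0.002, 0.158]), array([-0.003,  0.002,  0.001]), array([0.5397, 0.3678, 0.0596]))
```

View pics/w9.png

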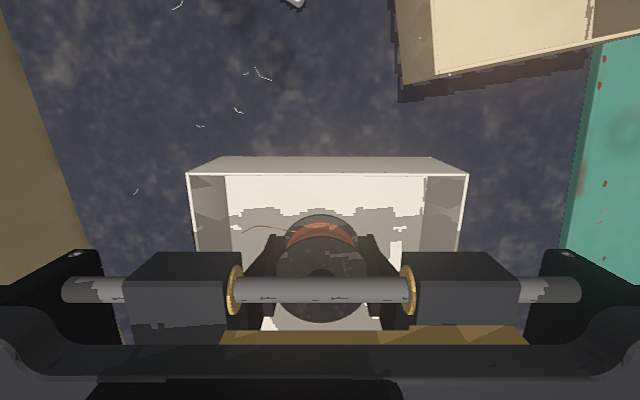

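Call:
carry_out(
  targets=[
    [0,0,0.05,0,0,0],
    [0,0,0.1,0,0,0],
    [0,0,0.14,0,0,0],
    [0,0,0.155,0,0,0],
    [0,0,0.155,0,0,0],
  ],
)

```text
time_s: 15.25
position: [0.5394, 0.3677, 0.0284]
tcp_rot: [[0.091, 0.996, -0.005], [0.996, -0.091, -0.002], [-0.003, -0.005, -1.0]]
force: [0.4, 0.1, -1.6]
opening: 0.526
```

Call:
carry_out(
  targets=[
    [0,0,0,0,0,0],
    [0,0,0,0,0,0],
    [0,0,0,0,0,0],
    [0,0,0,0,0,0],
    [0,0,-0.05,0,0,0],
    [0,0,-0.15,0,0,0],
    [0,0,-0.35,0,0,0],
    [0,0,-0.6,0,0,0],
    [0,0,-0.85,0,0,0],
    [0,0,-1,0,0,0],
  ],
  jaw=0.7,
)

```text
time_s: 16.5
position: [0.5414, 0.3687, 0.2336]
tcp_rot: [[0.091, 0.996, 0.001], [0.996, -0.091, 0.0], [0.001, 0.001, -1.0]]
force: [-0.5, 0.9, -0.5]
opening: 0.849
```

Run:
```python
from h import *
shot('wrist','w10'); print(goal([.5545,-.132,.26],79))
```

```text
(array([-2.492,  0.286, -0.121]), array([ 0.005,  0.001, -0.936]), array([0.5432, 0.3696, 0.2373]))
```

View pics/w10.png

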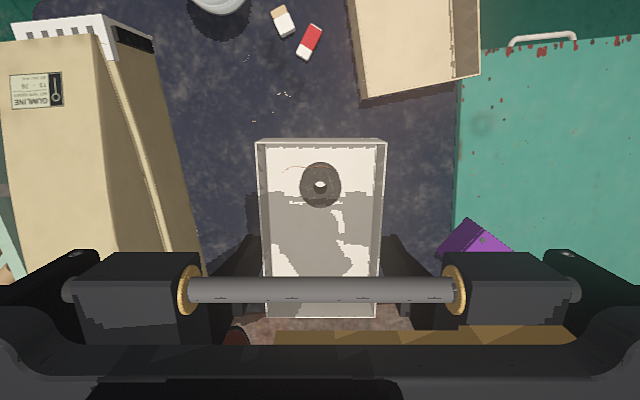

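Call:
carry_out(
  targets=[
    [-0.1,0.01,0,0,0,0],
    [-0.3,0.03,0,0,0,0],
    [-0.55,0.06,0,0,0,0],
    [-0.8,0.09,0,0,0,0],
    [-1,0.11,0,0,0,0],
  ],
  jaw=1,
)

```text
time_s: 17.18
position: [0.5454, 0.1653, 0.2357]
tcp_rot: [[0.092, 0.996, 0.004], [0.996, -0.092, 0.002], [0.002, 0.004, -1.0]]
force: [-0.4, 0.8, 0.2]
opening: 0.994
```

Call:
carry_out(
  targets=[
    [-0.2,0.02,0,0,0,0],
    [-0.45,0.04,0,0,0,0],
    [-0.7,0.08,0,0,0,0],
    [-0.9,0.11,0,0,0,0],
    [-1,0.11,0,0,0,0],
  ],
)

```text
time_s: 17.8
position: [0.5476, -0.0386, 0.2346]
tcp_rot: [[0.096, 0.995, 0.002], [0.995, -0.096, 0.002], [0.002, 0.002, -1.0]]
force: [-0.3, -0.7, 0.5]
opening: 0.999
```

Run:
```python
from h import *
shot('top','t11');crop('t11',300,130,460,250,4.5,'t11c'); print(goal([.5545,-.132,.22],-8))
```

```text
(array([-0.456,  0.079,  0.073]), array([ 0.001, -0.001,  0.028]), array([ 0.5476, -0.0398,  0.2346]))
```

View pics/t11c.png

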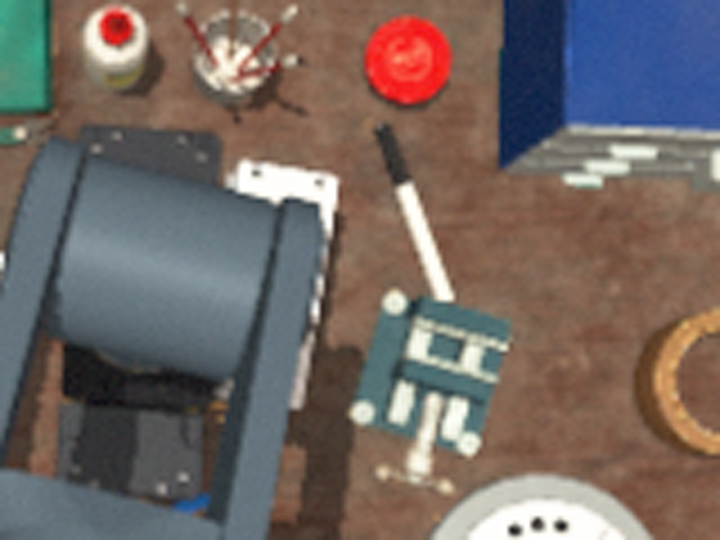

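Call:
carry_out(
  targets=[
    [-0.12,0.02,0,0,0,0],
    [-0.3,0.05,0,0,0,0.015],
    [-0.44,0.079,0,0,0,0.028],
    [-0.456,0.079,0.1,0,0,0.028],
    [-0.456,0.079,0.25,0,0,0.028],
    [-0.456,0.079,0.37,0,0,0.028],
    [-0.456,0.079,0.42,0,0,0.028],
    [-0.456,0.079,0.435,0,0,0.028],
    [-0.456,0.079,0.435,0,0,0.028],
  ],
)

```text
time_s: 18.98
position: [0.5551, -0.1318, 0.1481]
tcp_rot: [[0.139, 0.99, 0.003], [0.99, -0.139, 0.001], [0.001, 0.003, -1.0]]
force: [-0.0, -0.7, 0.0]
opening: 1.0
```

Run:
```python
from h import *
shot('wrist','w12'); print(goal([.5545,-.132,.148],-8))
```

```text
(array([-0.001, -0.004,  0.002]), array([ 0.002, -0.   ,  0.   ]), array([ 0.5553, -0.132 ,  0.1483]))
```

View pics/w12.png

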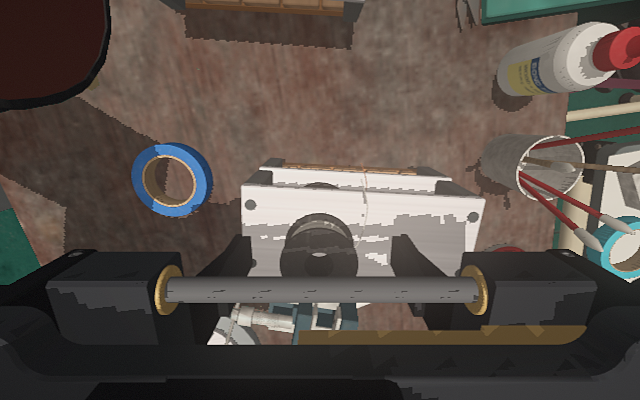

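Spool4 sits between the fingers (319,253). Close and lift.

Call:
carry_out(
  targets=[
    [0,0,0,0,0,0],
    [0,0,0,0,0,0],
    [0,0,0,0,0,0],
    [0,0,0,0,0,0],
    [0,0,0,0,0,0],
    [0,0,0,0,0,0],
    [0,0,-0.02,0,0,0],
    [0,0,-0.08,0,0,0],
    [0,0,-0.2,0,0,0],
    [0,0,-0.35,0,0,0],
    [0,0,-0.5,0,0,0],
    [0,0,-0.5,0,0,0],
  ],
  jaw=-1,
)

```text
time_s: 20.52
position: [0.5567, -0.1327, 0.2515]
tcp_rot: [[0.139, 0.99, 0.01], [0.99, -0.139, -0.003], [-0.001, 0.01, -1.0]]
force: [0.8, -0.7, -1.9]
opening: 0.446
```

Run:
```python
from h import *
print(bot.read_state()['opening']*87)
shot('scene','s13');crop('s13',300,130,440,250,5,'s13c')
shot('wrist','w13');shot('top','t13');crop('t13',160,150,320,270,4.5,'t13c')
```

```text
38.810482083709324
```

View pics/s13c.png

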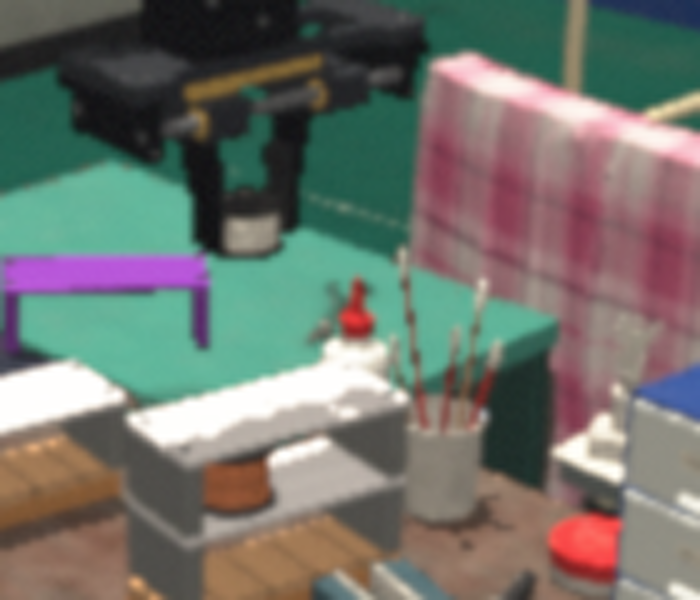

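View pics/t13c.png

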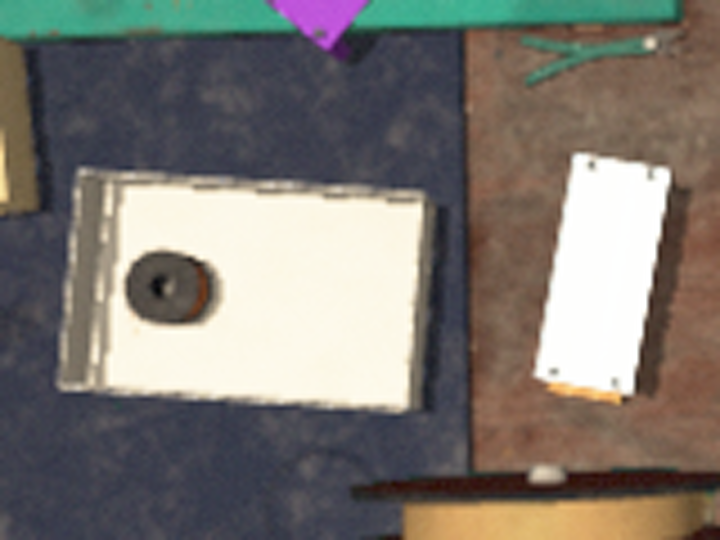

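View pics/w13.png

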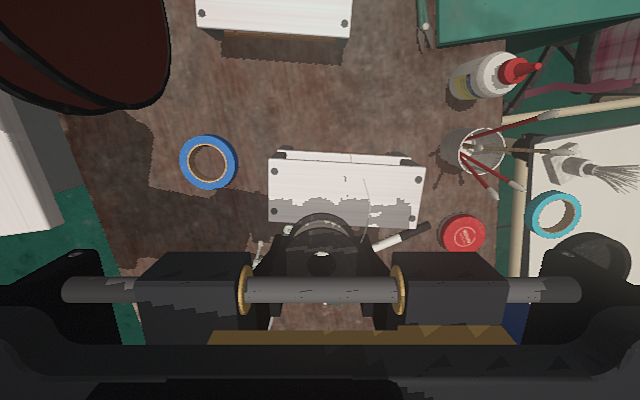

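Call:
carry_out(
  targets=[
    [0.06,0,0,0,0,0],
    [0.2,0,0,0,0,0],
    [0.4,-0.05,0,0,0,-0.01],
    [0.65,-0.1,0,0,0,-0.02],
    [0.9,-0.15,0,0,0,-0.03],
    [1,-0.17,0,0,0,-0.03],
  ],
)

```text
time_s: 21.42
position: [0.5468, 0.0744, 0.2466]
tcp_rot: [[0.089, 0.996, -0.001], [0.996, -0.089, 0.002], [0.002, -0.001, -1.0]]
force: [0.1, -0.5, -0.9]
opening: 0.447
```

Call:
carry_out(
  targets=[
    [0.15,-0.02,0,0,0,0],
    [0.35,-0.05,0,0,0,0],
    [0.6,-0.08,0,0,0,0],
    [0.8,-0.11,0,0,0,0],
    [0.95,-0.13,0,0,0,0],
    [1,-0.14,0,0,0,0],
    [1,-0.14,0,0,0,0],
  ],
)

```text
time_s: 22.3
position: [0.5364, 0.2758, 0.2463]
tcp_rot: [[0.088, 0.996, -0.002], [0.996, -0.088, 0.001], [0.0, -0.002, -1.0]]
force: [0.0, -0.5, -1.0]
opening: 0.447
```

Run:
```python
from h import *
shot('wrist','w14'); print(goal([.534,.2985,.06],-5.3))
```

```text
(array([ 0.115, -0.021,  0.932]), array([-0.001, -0.   ,  0.002]), array([0.5366, 0.2752, 0.2465]))
```

View pics/w14.png

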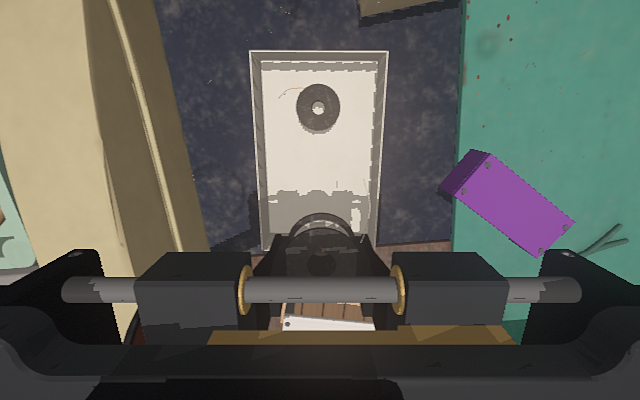

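Call:
carry_out(
  targets=[
    [0.08,-0.02,0.05,0,0,0],
    [0.115,-0.021,0.2,0,0,0],
    [0.115,-0.021,0.4,0,0,0],
    [0.115,-0.021,0.6,0,0,0],
    [0.115,-0.021,0.78,0,0,0],
    [0.115,-0.021,0.9,0,0,0],
    [0.115,-0.021,0.93,0,0,0],
    [0.115,-0.021,0.93,0,0,0],
  ],
)

```text
time_s: 23.35
position: [0.5342, 0.2985, 0.0603]
tcp_rot: [[0.09, 0.996, -0.002], [0.996, -0.09, 0.001], [0.0, -0.002, -1.0]]
force: [-0.7, -0.6, -1.0]
opening: 0.446
```

Call:
carry_out(
  targets=[
    [0,0,0.04,0,0,0],
    [0,0,0.1,0,0,0],
    [0,0,0.14,0,0,0],
    [0,0,0.15,0,0,0],
    [0,0,0.15,0,0,0],
  ],
)

```text
time_s: 23.98
position: [0.5341, 0.2985, 0.0301]
tcp_rot: [[0.09, 0.996, -0.003], [0.996, -0.09, 0.0], [0.0, -0.003, -1.0]]
force: [-0.6, -0.7, -0.8]
opening: 0.445
```

Call:
carry_out(
  targets=[
    [0,0,0,0,0,0],
    [0,0,0,0,0,0],
    [0,0,0,0,0,0],
    [0,0,0,0,0,0],
    [0,0,-0.05,0,0,0],
    [0,0,-0.15,0,0,0],
    [0,0,-0.35,0,0,0],
    [0,0,-0.6,0,0,0],
    [0,0,-0.85,0,0,0],
    [0,0,-1,0,0,0],
  ],
  jaw=0.6,
)

```text
time_s: 25.22
position: [0.5356, 0.2988, 0.235]
tcp_rot: [[0.09, 0.996, 0.003], [0.996, -0.09, 0.003], [0.003, 0.003, -1.0]]
force: [0.1, -0.7, -0.7]
opening: 0.803
```

Run:
```python
from h import *
shot('wrist','w15'); print(goal([.579,-.132,.26],79))
```

```text
(array([-2.13 ,  0.401, -0.115]), array([ 0.007,  0.001, -0.935]), array([0.5374, 0.2995, 0.2385]))
```

View pics/w15.png

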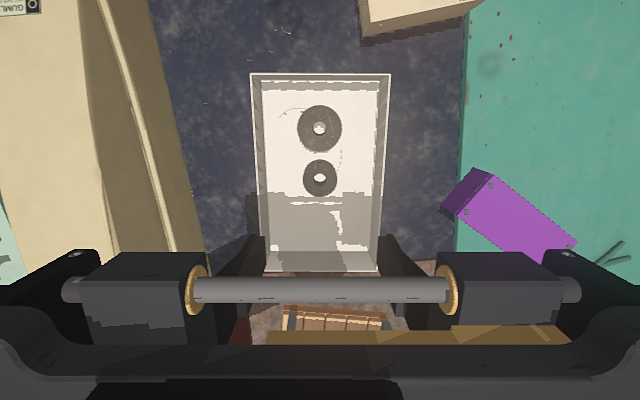

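Call:
carry_out(
  targets=[
    [-0.1,0.02,0,0,0,0.08],
    [-0.3,0.06,0,0,0,0.18],
    [-0.5,0.1,0,0,0,0.28],
    [-0.7,0.14,0,0,0,0.38],
    [-0.9,0.17,0,0,0,0.48],
    [-1,0.19,0,0,0,0.55],
  ],
  jaw=1,
)

```text
time_s: 26.02
position: [0.5572, 0.095, 0.2386]
tcp_rot: [[0.819, 0.574, 0.01], [0.574, -0.819, 0.004], [0.011, 0.002, -1.0]]
force: [-0.1, 0.1, -0.5]
opening: 0.997
```

Run:
```python
from h import *
print(goal([.579,-.132,.24],79))
```

```text
(array([-0.562,  0.992, -0.011]), array([-0.001, -0.007,  0.511]), array([0.5572, 0.095 , 0.2386]))
```

Call:
carry_out(
  targets=[
    [-0.07,0.12,0,0,0,0.08],
    [-0.17,0.3,0,0,0,0.18],
    [-0.28,0.5,0,0,0,0.28],
    [-0.4,0.7,0,0,0,0.38],
    [-0.5,0.88,0,0,-0.007,0.48],
    [-0.562,0.992,0,-0.001,-0.007,0.511],
    [-0.562,0.992,0,-0.001,-0.007,0.511],
  ],
)

```text
time_s: 26.9
position: [0.5791, -0.1338, 0.2385]
tcp_rot: [[0.981, -0.193, 0.001], [-0.193, -0.981, -0.0], [0.001, -0.0, -1.0]]
force: [-0.5, 0.1, -0.2]
opening: 1.001
```

Run:
```python
from h import *
shot('wrist','w16');print(goal([.579,-.132,.121],79))
```

```text
(array([ 0.001, -0.001,  0.587]), array([-0.001,  0.   , -0.   ]), array([ 0.5787, -0.1322,  0.2383]))
```

View pics/w16.png

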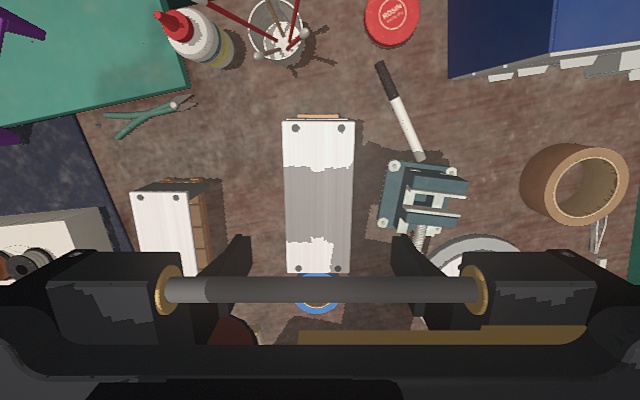

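Run:
```python
from h import *
_,w=load('w16')
q=unproj(w,[(282,121),(354,121),(352,272),(287,272)],.124);print(q.round(4),q.mean(0).round(4))
q=unproj(w,[(296,128),(341,128),(336,268),(298,268)],.124);print(q.mean(0).round(4),[np.degrees(np.arctan2(*(q[a]-q[b])[1::-1])) for a,b in((0,3),(1,2))])
# vise extents
print(unproj(w,[(378,215),(392,175)],.0),unproj(w,[(410,195)],.07))
```

```text
[[ 0.6596 -0.1155  0.124 ]
 [ 0.6477 -0.1769  0.124 ]
 [ 0.5012 -0.1514  0.124 ]
 [ 0.5139 -0.0862  0.124 ]] [ 0.5806 -0.1325  0.124 ]
[ 0.5802 -0.1314  0.124 ] [np.float64(-11.66767767877326), np.float64(-11.948971574429269)]
[[ 0.50818498 -0.20283333  0.        ]
 [ 0.56185673 -0.22917961  0.        ]] [[ 0.55303804 -0.23199301  0.07      ]]
```

Call:
carry_out(
  targets=[
    [0,0,0.1,0,0,0.006],
    [0,0,0.25,0,0,0.006],
    [0,0,0.4,0,0,0.006],
    [0,0,0.52,0,0,0.006],
    [0.005,0,0.57,0,0,0.006],
    [0.005,0,0.587,0,0,0.006],
    [0.005,0,0.587,0,0,0.006],
  ],
)

```text
time_s: 27.82
position: [0.5802, -0.1321, 0.1216]
tcp_rot: [[0.98, -0.2, 0.001], [-0.2, -0.98, 0.001], [0.001, -0.001, -1.0]]
force: [-0.0, 0.5, -0.6]
opening: 0.999
```

Call:
carry_out(
  targets=[
    [0,0,0,0,0,0],
    [0,0,0,0,0,0],
    [0,0,0,0,0,0],
    [0,0,0,0,0,0],
    [0,0,0,0,0,0],
    [0,0,0,0,0,0],
  ],
  jaw=-1,
)

```text
time_s: 28.58
position: [0.5804, -0.1321, 0.122]
tcp_rot: [[0.98, -0.2, 0.002], [-0.2, -0.98, 0.0], [0.002, -0.001, -1.0]]
force: [0.3, 0.9, 3.9]
opening: 0.729
```

Call:
carry_out(
  targets=[
    [0,0,-0.02,0,0,0],
    [0,0,-0.06,0,0,0],
    [0,0,-0.12,0,0,0],
    [0,0,-0.22,0,0,0],
    [0,0,-0.35,0,0,0],
    [0,0,-0.48,0,0,0],
    [0,0,-0.55,0,0,0],
    [0,0,-0.55,0,0,0],
  ],
)

```text
time_s: 29.58
position: [0.5807, -0.1324, 0.2333]
tcp_rot: [[0.98, -0.2, 0.004], [-0.2, -0.98, -0.001], [0.004, -0.0, -1.0]]
force: [0.1, 0.6, -2.0]
opening: 0.727
```

Run:
```python
from h import *
st=bot.read_state();print(st['opening']*87,goal([0.5345,0.0615,0.2],78.4))
shot('wrist','w17');shot('scene','s17')
crop('s17',230,100,450,320,2.7,'s17c')
```

```text
63.27994531061144 (array([-0.421, -0.904,  0.165]), array([-0.   , -0.003,  0.001]), array([ 0.5807, -0.1324,  0.2333]))
```

View pics/s17c.png

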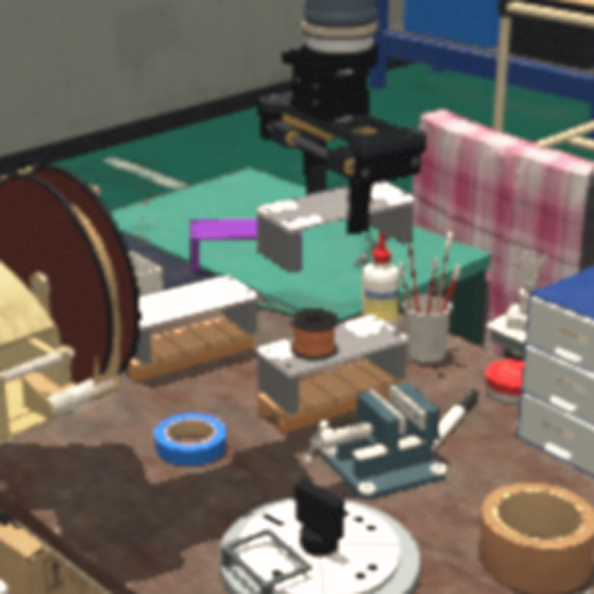

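View pics/w17.png

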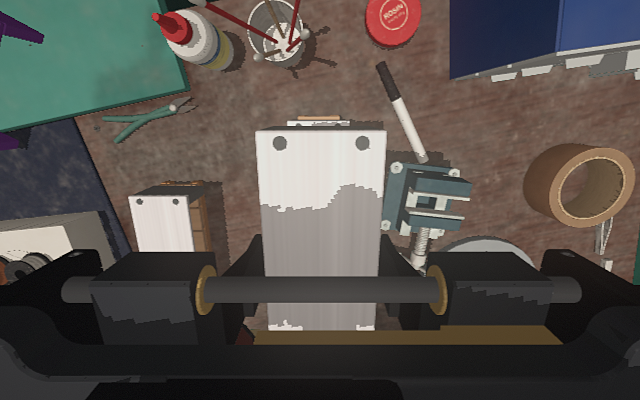

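Call:
carry_out(
  targets=[
    [-0.04,-0.08,0,0,0,0],
    [-0.1,-0.2,0,0,0,0],
    [-0.17,-0.38,0,0,0,0],
    [-0.25,-0.56,0,0,0,0],
    [-0.33,-0.73,0,0,0,0],
    [-0.38,-0.84,0,0,0,0],
    [-0.41,-0.905,0.05,0,0,0],
    [-0.411,-0.905,0.2,0,0,0],
    [-0.411,-0.905,0.35,0,0,0],
    [-0.411,-0.905,0.45,0,0,0],
    [-0.411,-0.905,0.48,0,0,0],
    [-0.411,-0.905,0.48,0,0,0],
  ],
)

```text
time_s: 31.18
position: [0.5349, 0.062, 0.135]
tcp_rot: [[0.98, -0.2, -0.001], [-0.2, -0.98, 0.001], [-0.001, -0.001, -1.0]]
force: [0.3, 0.3, -0.5]
opening: 0.732
```

Run:
```python
from h import *
st=bot.read_state();print(goal([0.5365,0.0613,0.1225],78.4))
shot('wrist','w18');shot('scene','s18')
crop('s18',230,140,390,260,4.5,'s18c')
```

```text
(array([0.009, 0.002, 0.062]), array([-0.001,  0.001,  0.001]), array([0.5349, 0.062 , 0.135 ]))
```

View pics/s18c.png

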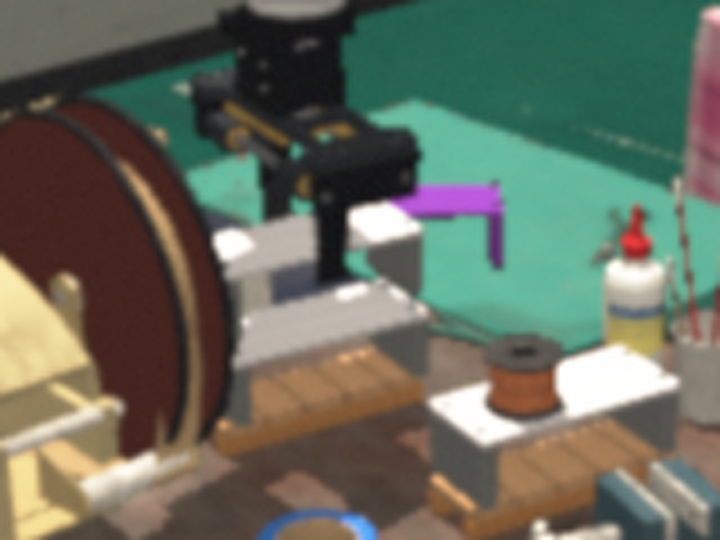

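View pics/w18.png

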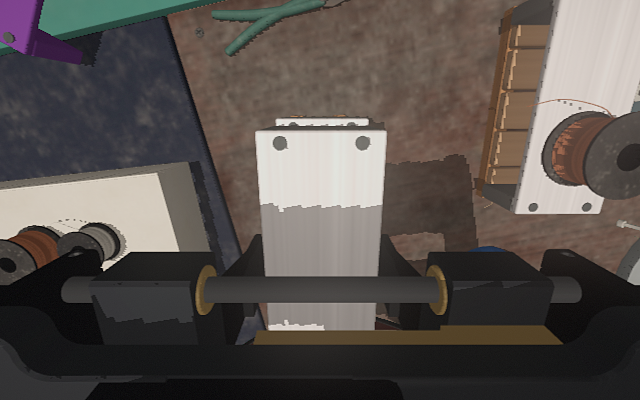

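Held spacer1 is centred over spacer2 (lower edge 276–368 vs. upper 256–386, same centre). Lower and release.

Call:
carry_out(
  targets=[
    [0.009,0.002,0.025,0,0,0],
    [0.009,0.002,0.045,0,0,0],
    [0.009,0.002,0.058,0,0,0],
    [0.009,0.002,0.065,0,0,0],
    [0.009,0.002,0.065,0,0,0],
  ],
)

```text
time_s: 31.9
position: [0.5374, 0.0612, 0.1229]
tcp_rot: [[0.98, -0.2, 0.002], [-0.2, -0.98, 0.001], [0.001, -0.001, -1.0]]
force: [-0.2, -0.5, -1.7]
opening: 0.73
```

Call:
carry_out(
  targets=[
    [0,0,0,0,0,0],
    [0,0,0,0,0,0],
    [0,0,0,0,0,0],
    [0,0,0,0,0,0],
    [0,0,-0.08,0,0,0],
    [0,0,-0.25,0,0,0],
    [0,0,-0.45,0,0,0],
    [0,0,-0.6,0,0,0],
    [0,0,-0.65,0,0,0],
  ],
  jaw=1,
)

```text
time_s: 33.02
position: [0.5383, 0.061, 0.2559]
tcp_rot: [[0.98, -0.2, 0.007], [-0.2, -0.98, 0.001], [0.007, -0.002, -1.0]]
force: [0.1, -0.1, 0.5]
opening: 1.0
```

Run:
```python
from h import *
shot('wrist','w19');shot('top','t19');crop('t19',300,130,460,250,4.5,'t19c')
print(bot.read_state()['joint_positions'].round(1))
```

```text
[-5.4 22.8 93.5  0.1 63.5 96.1]
```

View pics/t19c.png

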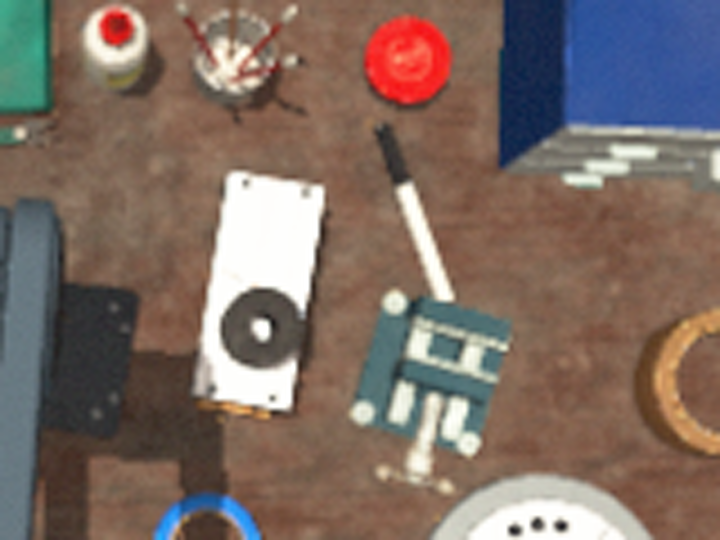

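View pics/w19.png

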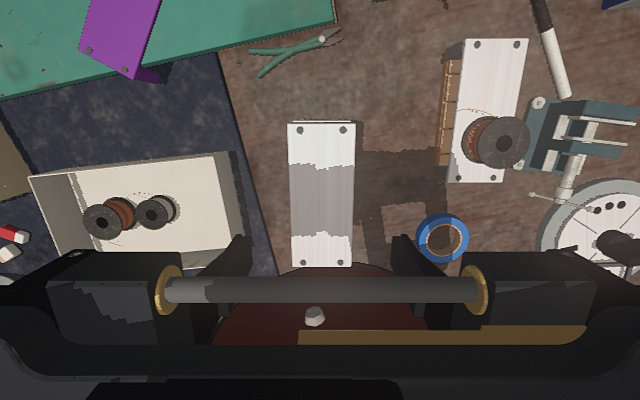

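Run:
```python
from h import *
_,t=load('t19');_,w=load('w19')
p=unproj(t,[(300+262/4.5,130+328/4.5)],.11)[0];q=unproj(w,[(503,143)],.11)[0];print(p,q)
m=(p+q)/2
print(goal([m[0],m[1],.2],79),goal([m[0],m[1],.2],59))
```

```text
[ 0.55105183 -0.12713     0.11      ] [ 0.55553142 -0.1275792   0.11      ]
(array([0.264, 0.908, 0.271]), array([-0.001, -0.003, -0.006]), array([0.5376, 0.061 , 0.2543])) (array([0.264, 0.908, 0.271]), array([-0.001, -0.002,  0.216]), array([0.5376, 0.061 , 0.2543]))
```

Call:
carry_out(
  targets=[
    [0.03,0.1,0,0,0,-0.08],
    [0.07,0.25,0,0,0,-0.18],
    [0.13,0.45,0.05,0,0,-0.28],
    [0.19,0.65,0.1,0,0,-0.38],
    [0.24,0.82,0.2,0,0,-0.48],
    [0.264,0.908,0.3,0,0,-0.56],
    [0.264,0.908,0.4,0,0,-0.56],
    [0.264,0.908,0.4,0,0,-0.56],
  ],
)

```text
time_s: 34.12
position: [0.5512, -0.1269, 0.1712]
tcp_rot: [[0.779, 0.627, -0.002], [0.627, -0.779, 0.004], [0.0, -0.004, -1.0]]
force: [-0.4, -0.2, 0.4]
opening: 1.002
```

Run:
```python
from h import *
shot('wrist','w20')
print(goal([.554,-.1275,.0985],-51))
```

```text
(array([0.005, 0.008, 0.37 ]), array([-0.001, -0.001, -0.002]), array([ 0.5522, -0.127 ,  0.1725]))
```

View pics/w20.png

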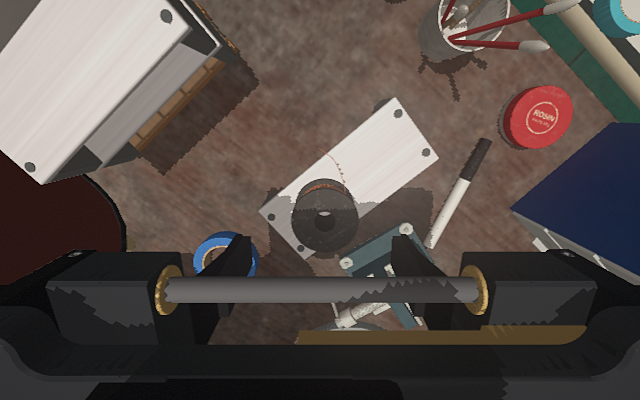

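Run:
```python
from h import *
_,w=load('w20');print(unproj(w,[(325,219)],.11))
```

```text
[[ 0.5568627 -0.127032   0.11     ]]
```

Call:
carry_out(
  targets=[
    [0.005,0.008,0.08,0,0,0],
    [0.005,0.008,0.2,0,0,0],
    [0.005,0.008,0.3,0,0,0],
    [0.005,0.008,0.35,0,0,0],
    [0.005,0.008,0.37,0,0,0],
    [0.005,0.008,0.37,0,0,0],
  ],
)

```text
time_s: 34.92
position: [0.5543, -0.1274, 0.0987]
tcp_rot: [[0.779, 0.628, 0.001], [0.628, -0.779, 0.002], [0.002, -0.001, -1.0]]
force: [0.2, -0.6, 0.5]
opening: 0.999
```

Call:
carry_out(
  targets=[
    [0,0,0,0,0,0],
    [0,0,0,0,0,0],
    [0,0,0,0,0,0],
    [0,0,0,0,0,0],
    [0,0,0,0,0,0],
    [0,0,0,0,0,0],
    [0,0,-0.02,0,0,0],
    [0,0,-0.08,0,0,0],
    [0,0,-0.2,0,0,0],
    [0,0,-0.4,0,0,0],
    [0,0,-0.6,0,0,0],
    [0,0,-0.8,0,0,0],
    [0,0,-0.8,0,0,0],
  ],
  jaw=-1,
)

```text
time_s: 36.55
position: [0.5562, -0.1286, 0.2628]
tcp_rot: [[0.778, 0.628, 0.009], [0.628, -0.778, -0.001], [0.006, 0.007, -1.0]]
force: [-0.1, 0.2, -2.0]
opening: 0.529
```

Run:
```python
from h import *
print(bot.read_state()['opening']*87)
shot('scene','s21');crop('s21',230,100,450,320,2.7,'s21c')
shot('top','t21');crop('t21',160,150,320,270,4.5,'t21c')
```

```text
46.00017588804425
```

View pics/s21c.png

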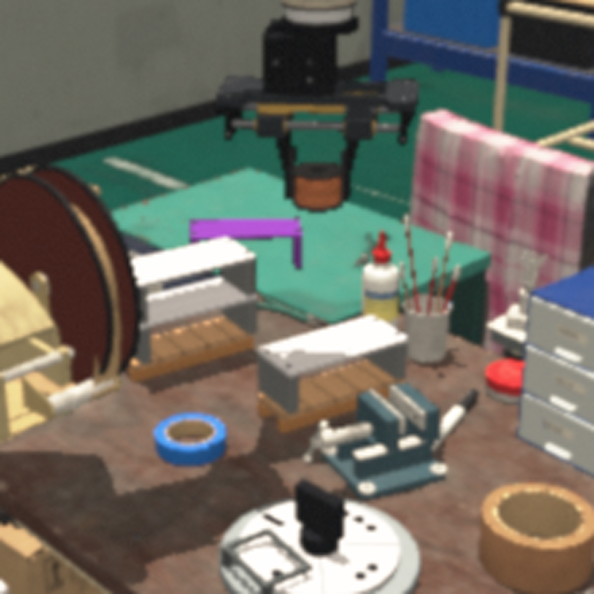

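View pics/t21c.png

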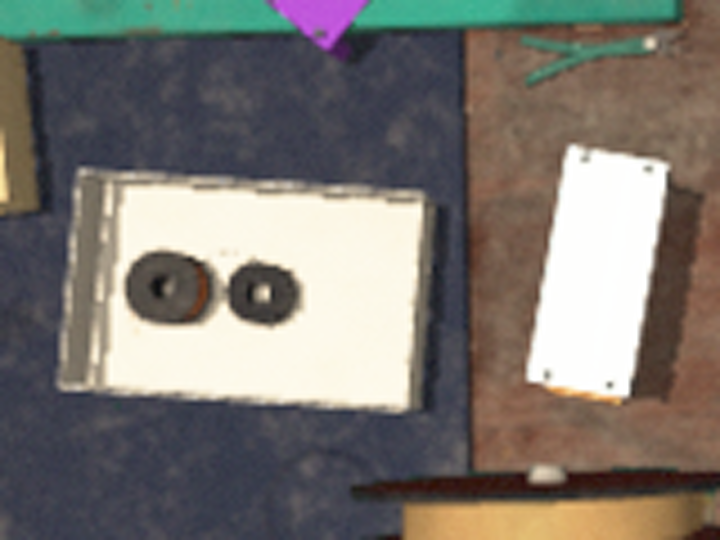

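Run:
```python
from h import *
print(goal([.5376,.232,.25],-5.3))
```

```text
(array([ 1.066, -1.45 ,  0.048]), array([-0.   , -0.002, -0.509]), array([ 0.5536, -0.1275,  0.2588]))
```

Call:
carry_out(
  targets=[
    [0.04,-0.06,0,0,0,-0.04],
    [0.13,-0.18,0,0,0,-0.12],
    [0.28,-0.38,0,0,0,-0.22],
    [0.42,-0.58,0,0,0,-0.32],
    [0.57,-0.78,0,0,0,-0.42],
    [0.7,-0.96,0,0,0,-0.509],
    [0.7,-0.96,0,0,0,-0.509],
  ],
)

```text
time_s: 37.52
position: [0.54, 0.1127, 0.2573]
tcp_rot: [[0.088, 0.996, -0.004], [0.996, -0.088, 0.003], [0.003, -0.005, -1.0]]
force: [-0.1, -1.3, -2.3]
opening: 0.528
```

Run:
```python
from h import *
print(goal([.5376,.232,.06],-5.3))
shot('wrist','w22')
```

```text
(array([ 0.591, -0.06 ,  0.988]), array([-0.003, -0.002,  0.003]), array([0.54  , 0.1127, 0.2573]))
```

View pics/w22.png

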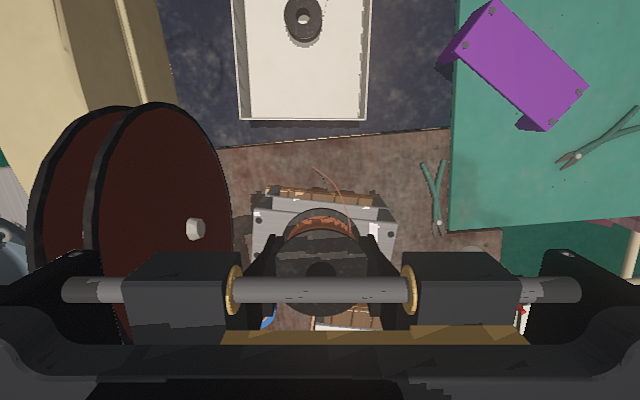

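Call:
carry_out(
  targets=[
    [0.1,-0.01,0,0,0,0],
    [0.25,-0.03,0,0,0,0],
    [0.42,-0.05,0,0,0,0],
    [0.55,-0.06,0.03,0,0,0],
    [0.591,-0.06,0.15,0,0,0],
    [0.591,-0.06,0.35,0,0,0],
    [0.591,-0.06,0.55,0,0,0],
    [0.591,-0.06,0.75,0,0,0],
    [0.591,-0.06,0.9,0,0,0],
    [0.591,-0.06,0.95,0,0,0],
    [0.591,-0.06,0.95,0,0,0],
  ],
)

```text
time_s: 38.95
position: [0.5386, 0.2292, 0.067]
tcp_rot: [[0.092, 0.996, -0.005], [0.996, -0.092, 0.001], [0.001, -0.005, -1.0]]
force: [-0.6, -0.4, -1.5]
opening: 0.524
```

Run:
```python
from h import *
print(goal([.5376,.232,.029],-5.3))
shot('wrist','w23');shot('scene','s23');crop('s23',230,100,450,320,2.7,'s23c')
```

```text
(array([ 0.013, -0.005,  0.19 ]), array([-0.003, -0.001,  0.   ]), array([0.5386, 0.2292, 0.067 ]))
```

View pics/w23.png

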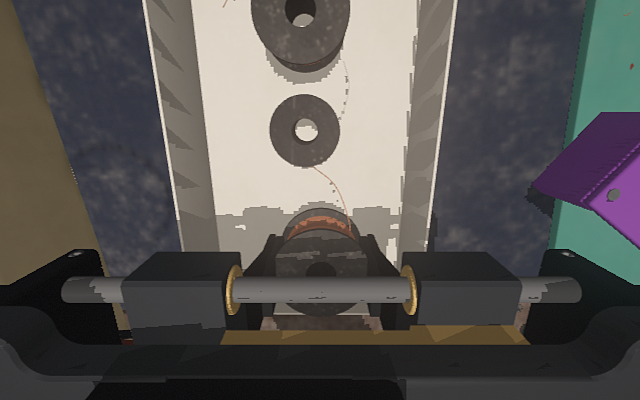

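Call:
carry_out(
  targets=[
    [0.013,-0.005,0.05,0,0,0],
    [0.013,-0.005,0.1,0,0,0],
    [0.013,-0.005,0.15,0,0,0],
    [0.013,-0.005,0.18,0,0,0],
    [0.013,-0.005,0.192,0,0,0],
    [0.013,-0.005,0.192,0,0,0],
  ],
)

```text
time_s: 39.8
position: [0.5388, 0.2327, 0.03]
tcp_rot: [[0.091, 0.996, -0.002], [0.996, -0.091, 0.002], [0.002, -0.002, -1.0]]
force: [0.5, -0.4, -1.3]
opening: 0.527
```

Call:
carry_out(
  targets=[
    [0,0,0,0,0,0],
    [0,0,0,0,0,0],
    [0,0,0,0,0,0],
    [0,0,0,0,0,0],
    [0,0,-0.05,0,0,0],
    [0,0,-0.15,0,0,0],
    [0,0,-0.35,0,0,0],
    [0,0,-0.6,0,0,0],
    [0,0,-0.85,0,0,0],
    [0,0,-1,0,0,0],
  ],
  jaw=0.6,
)

```text
time_s: 41.05
position: [0.54, 0.2325, 0.2337]
tcp_rot: [[0.091, 0.996, 0.003], [0.996, -0.091, 0.003], [0.003, 0.002, -1.0]]
force: [0.4, 0.1, -0.3]
opening: 0.8
```

Run:
```python
from h import *
shot('wrist','w24'); print(goal([.579,-.132,.2],79))
```

```text
(array([-1.802,  0.349,  0.179]), array([ 0.007,  0.001, -0.936]), array([0.5418, 0.233 , 0.2371]))
```

View pics/w24.png

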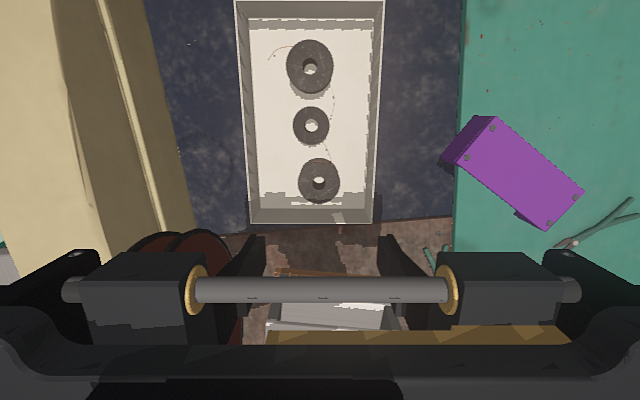

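Call:
carry_out(
  targets=[
    [-0.1,0.02,0,0,0,0.08],
    [-0.3,0.06,0,0,0,0.18],
    [-0.5,0.1,0,0,0,0.28],
    [-0.7,0.14,0,0,0,0.38],
    [-0.9,0.17,0,0,0,0.48],
    [-1,0.19,0,0,0,0.55],
  ],
  jaw=1,
)

```text
time_s: 41.85
position: [0.5613, 0.0284, 0.2364]
tcp_rot: [[0.82, 0.573, 0.009], [0.573, -0.82, 0.004], [0.01, 0.001, -1.0]]
force: [-0.8, 0.6, -0.2]
opening: 0.999
```

Run:
```python
from h import *
print(goal([.579,-.132,.22],78.4))
```

```text
(array([-0.387,  0.708,  0.079]), array([-0.002, -0.006,  0.517]), array([0.5613, 0.0284, 0.2364]))
```

Call:
carry_out(
  targets=[
    [-0.07,0.12,0,0,0,0.08],
    [-0.15,0.28,0,0,0,0.18],
    [-0.24,0.44,0,0,0,0.28],
    [-0.32,0.6,0.03,0,0,0.38],
    [-0.387,0.7,0.07,0,-0.006,0.48],
    [-0.387,0.708,0.079,-0.002,-0.006,0.517],
    [-0.387,0.708,0.079,-0.002,-0.006,0.517],
  ],
)

```text
time_s: 42.72
position: [0.5786, -0.1322, 0.2197]
tcp_rot: [[0.98, -0.201, -0.001], [-0.201, -0.98, -0.0], [-0.001, 0.0, -1.0]]
force: [0.4, 0.3, 0.8]
opening: 1.005
```

Run:
```python
from h import *
shot('wrist','w25');print(goal([.58,-.132,.0715],78.4))
```

```text
(array([ 0.006, -0.001,  0.742]), array([0.   , 0.   , 0.001]), array([ 0.5788, -0.1319,  0.2199]))
```

View pics/w25.png

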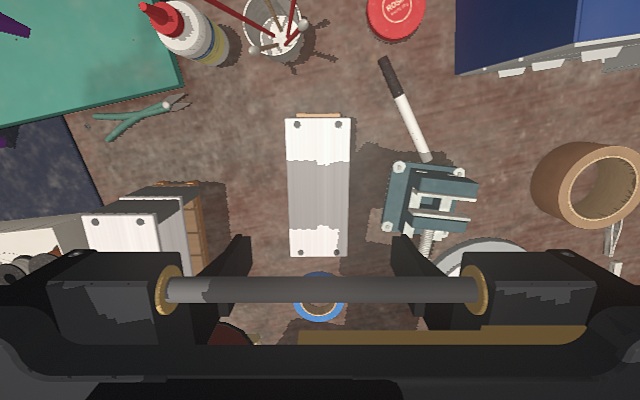

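Call:
carry_out(
  targets=[
    [0.006,0,0.12,0,0,0],
    [0.006,0,0.3,0,0,0],
    [0.006,0,0.48,0,0,0],
    [0.006,0,0.62,0,0,0],
    [0.006,0,0.7,0,0,0],
    [0.006,0,0.735,0,0,0],
    [0.006,0,0.742,0,0,0],
    [0.006,0,0.742,0,0,0],
  ],
)

```text
time_s: 43.78
position: [0.5805, -0.1324, 0.0724]
tcp_rot: [[0.98, -0.2, 0.001], [-0.2, -0.98, -0.001], [0.002, 0.001, -1.0]]
force: [0.4, 0.2, 0.8]
opening: 1.002
```

Call:
carry_out(
  targets=[
    [0,0,0,0,0,0],
    [0,0,0,0,0,0],
    [0,0,0,0,0,0],
    [0,0,0,0,0,0],
    [0,0,0,0,0,0],
    [0,0,0,0,0,0],
  ],
  jaw=-1,
)

```text
time_s: 44.52
position: [0.5807, -0.1323, 0.0727]
tcp_rot: [[0.98, -0.2, 0.002], [-0.2, -0.98, -0.001], [0.002, 0.001, -1.0]]
force: [-1.0, 1.0, 4.9]
opening: 0.727
```

Call:
carry_out(
  targets=[
    [0,0,-0.02,0,0,0],
    [0,0,-0.06,0,0,0],
    [0,0,-0.14,0,0,0],
    [0,0,-0.28,0,0,0],
    [0,0,-0.48,0,0,0],
    [0,0,-0.68,0,0,0],
    [0,0,-0.83,0,0,0],
    [0,0,-0.88,0,0,0],
    [0,0,-0.88,0,0,0],
  ],
)

```text
time_s: 45.65
position: [0.5803, -0.1321, 0.2493]
tcp_rot: [[0.98, -0.2, 0.003], [-0.2, -0.98, -0.001], [0.003, 0.001, -1.0]]
force: [-0.4, -0.3, -1.9]
opening: 0.732
```

Run:
```python
from h import *
st=bot.read_state();print(st['opening']*87,goal([0.5375,0.0613,0.19],78.4))
shot('wrist','w26');shot('scene','s26');crop('s26',230,100,450,320,2.7,'s26c')
```

```text
63.71809256267989 (array([-0.404, -0.905,  0.295]), array([ 0.   , -0.002,  0.001]), array([ 0.5803, -0.1321,  0.2493]))
```

View pics/s26c.png

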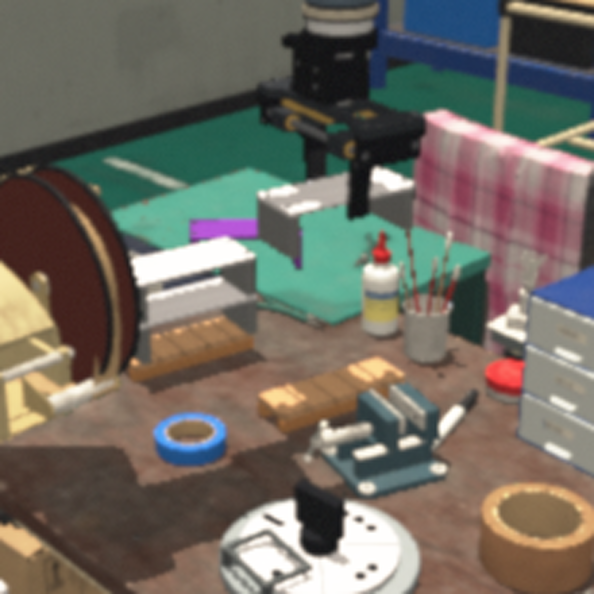

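View pics/w26.png

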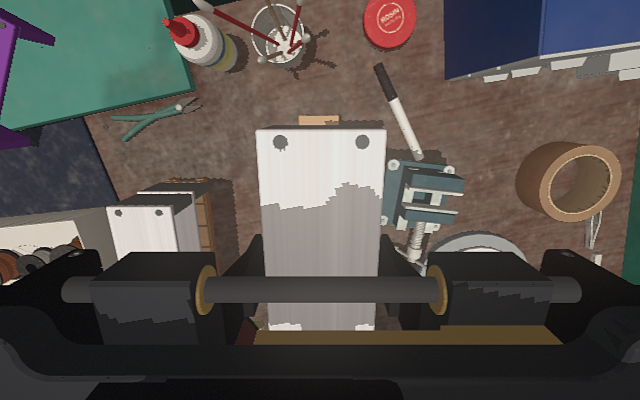

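Call:
carry_out(
  targets=[
    [-0.04,-0.08,0,0,0,0],
    [-0.1,-0.2,0,0,0,0],
    [-0.17,-0.38,0,0,0,0],
    [-0.25,-0.56,0,0,0,0],
    [-0.33,-0.73,0,0,0,0],
    [-0.38,-0.84,0,0,0,0],
    [-0.404,-0.905,0.05,0,0,0],
    [-0.404,-0.905,0.15,0,0,0],
    [-0.404,-0.905,0.25,0,0,0],
    [-0.404,-0.905,0.3,0,0,0],
    [-0.404,-0.905,0.315,0,0,0],
    [-0.404,-0.905,0.315,0,0,0],
  ],
)

```text
time_s: 47.25
position: [0.5366, 0.0616, 0.1845]
tcp_rot: [[0.98, -0.2, -0.001], [-0.2, -0.98, 0.0], [-0.001, -0.0, -1.0]]
force: [-0.0, 0.2, -1.4]
opening: 0.732
```

Run:
```python
from h import *
st=bot.read_state();print(goal([0.537,0.0613,0.1725],78.4))
shot('wrist','w27');shot('scene','s27')
crop('s27',230,120,390,240,4.5,'s27c')
```

```text
(array([0.002, 0.001, 0.06 ]), array([-0.   ,  0.   ,  0.001]), array([0.5366, 0.0616, 0.1845]))
```

View pics/s27c.png

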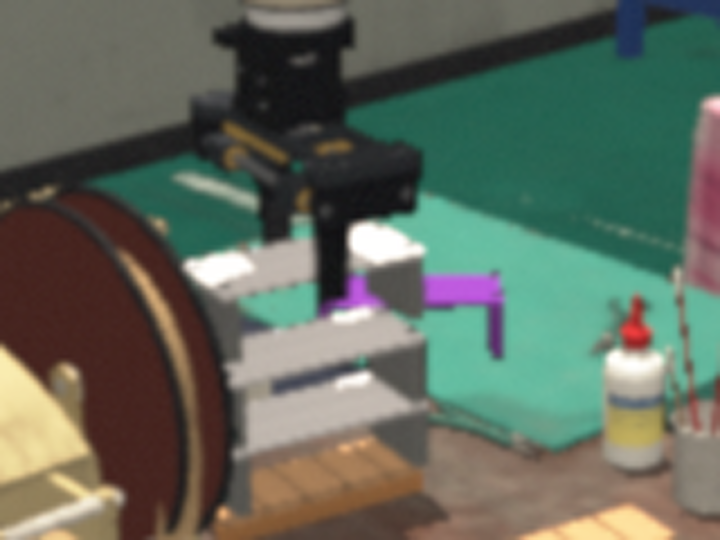

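View pics/w27.png

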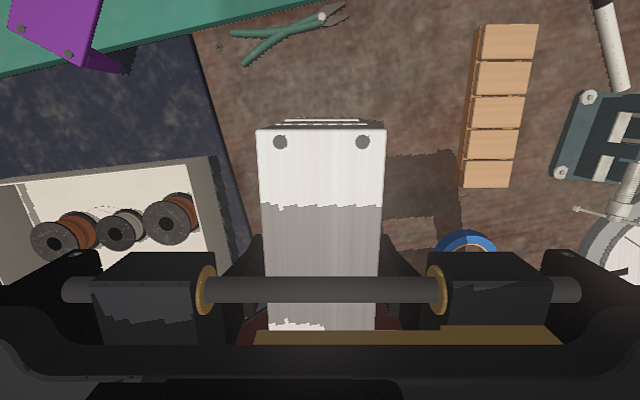

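Well aligned over the pile. Lower and release.

Call:
carry_out(
  targets=[
    [0.002,0,0.025,0,0,0],
    [0.002,0,0.045,0,0,0],
    [0.002,0,0.056,0,0,0],
    [0.002,0,0.062,0,0,0],
    [0.002,0,0.062,0,0,0],
  ],
)

```text
time_s: 47.98
position: [0.5373, 0.0615, 0.1727]
tcp_rot: [[0.98, -0.2, 0.001], [-0.2, -0.98, 0.0], [0.001, -0.0, -1.0]]
force: [-0.1, -0.1, -0.3]
opening: 0.732
```

Call:
carry_out(
  targets=[
    [0,0,0,0,0,0],
    [0,0,0,0,0,0],
    [0,0,0,0,0,0],
    [0,0,0,0,0,0],
    [0,0,-0.08,0,0,0],
    [0,0,-0.25,0,0,0],
    [0,0,-0.4,0,0,0],
    [0,0,-0.5,0,0,0],
    [0,0,-0.5,0,0,0],
  ],
  jaw=1,
)

```text
time_s: 49.1
position: [0.5383, 0.0615, 0.2743]
tcp_rot: [[0.98, -0.2, 0.005], [-0.2, -0.98, -0.0], [0.005, -0.001, -1.0]]
force: [-0.0, 0.2, -0.1]
opening: 0.999
```

Run:
```python
from h import *
_,t=load('t1')
shot('wrist','w28')
print(goal([0.40,-0.22,0.26],78.4))
```

```text
(array([-0.391,  1.517,  0.064]), array([-0.   , -0.001,  0.001]), array([0.5374, 0.0615, 0.273 ]))
```

View pics/w28.png

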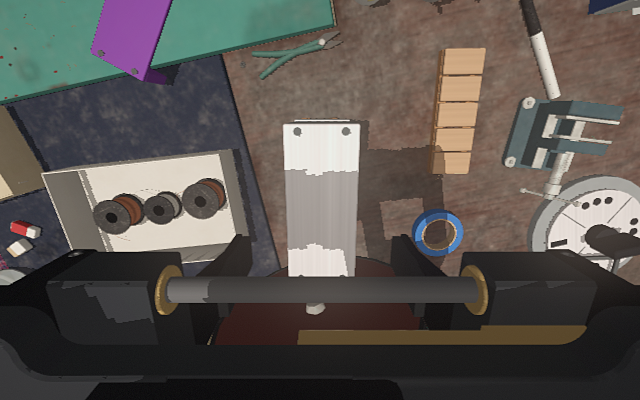

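Call:
carry_out(
  targets=[
    [0.03,0.12,0,0,0,0.06],
    [0.06,0.3,0,0,0,0.16],
    [0.1,0.5,0,0,0,0.26],
    [0.14,0.7,0,0,0,0.37],
    [0.18,0.88,0,0,0,0.48],
    [0.2,0.98,0,0,0,0.59],
    [0.2,0.98,0,0,0,0.7],
    [0.2,0.98,0,0,0,0.8],
    [0.2,0.98,0,0,0,0.87],
    [0.2,0.98,0,0,0,0.87],
  ],
)

```text
time_s: 50.4
position: [0.5366, -0.1382, 0.2715]
tcp_rot: [[0.004, -1.0, -0.001], [-1.0, -0.004, 0.001], [-0.001, 0.001, -1.0]]
force: [0.8, -0.5, 0.1]
opening: 1.0
```

Run:
```python
from h import *
print(goal([0.37,-0.22,0.25],180),bot.read_state()['joint_positions'].round(1))
```

```text
(array([0.406, 0.834, 0.108]), array([0.   , 0.001, 0.003]), array([ 0.5366, -0.1382,  0.2715])) [-26.   22.8  90.3   0.   67.  153.7]
```

Call:
carry_out(
  targets=[
    [0.06,0.12,0.02,0,0,0],
    [0.15,0.3,0.05,0,0,0],
    [0.25,0.5,0.08,0,0,0],
    [0.34,0.7,0.1,0,0,0],
    [0.4,0.82,0.108,0,0,0],
    [0.406,0.834,0.108,0,0,0],
  ],
)

```text
time_s: 51.15
position: [0.3686, -0.2201, 0.2493]
tcp_rot: [[0.003, -1.0, -0.002], [-1.0, -0.003, 0.003], [-0.003, 0.002, -1.0]]
force: [0.4, -0.2, -0.0]
opening: 0.997
```

Run:
```python
from h import *
shot('wrist','w30'); shot('top','t30'); crop('t30',150,150,350,300,4,'t30c'); crop('w30',220,60,420,260,3,'w30c')
```

```text
(no output)
```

View pics/w30.png

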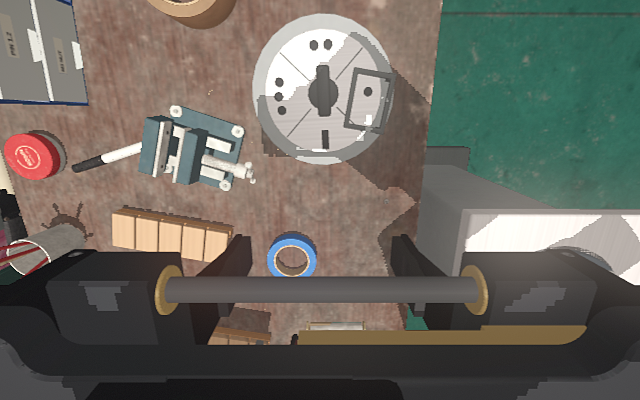

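View pics/w30c.png

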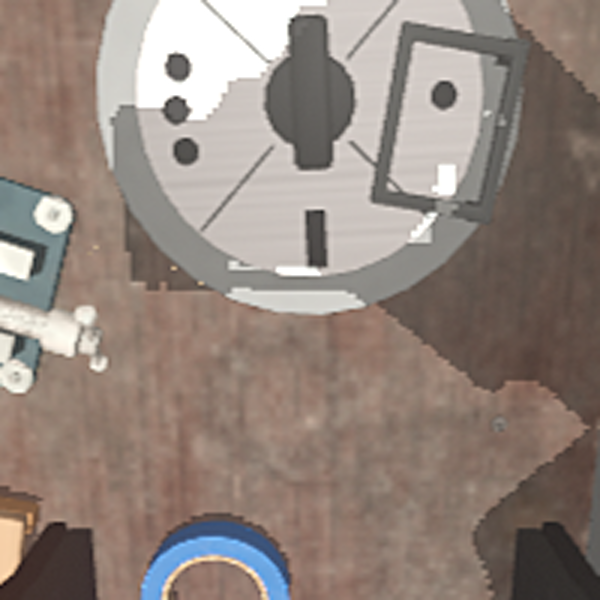

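View pics/t30c.png

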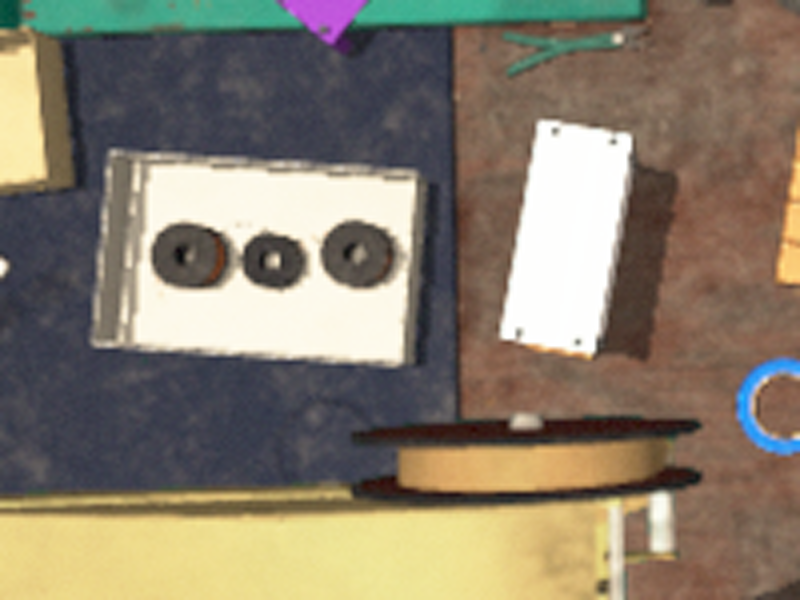

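Run:
```python
from h import *
_,w=load('w30'); f=lambda *p:[(220+x/3,60+y/3) for x,y in p]
b=unproj(w,f((313,210),(319,267)),.022)[:,:2]; k=unproj(w,f((308,17),(314,167)),.078)[:,:2]
F=unproj(w,f((404,22),(528,40),(492,222),(372,203)),.035)[:,:2]
d=unproj(w,f((443,95)),.022)[0,:2]
c=k.mean(0);ang=lambda v:np.degrees(np.arctan2(v[1],v[0]))
print('knob centre',c,'knob yaw',ang(k[0]-k[1]),'len',np.linalg.norm(k[0]-k[1]))
print('bar',b.mean(0)-c,ang(b.mean(0)-c),ang(b[1]-b[0]))
print('frame',F.mean(0)-c,ang(F.mean(0)-c), ang(F[0]-F[3]),ang(F[1]-F[2]),'dot',ang(d-c),np.linalg.norm(d-c))
L=unproj(w,f((203,230),(273,147),(203,0),(265,60),(348,55),(397,0),(350,142),(395,185)),.022)[:,:2]
for i in range(0,8,2):print(ang(L[i]-L[i+1]))
# base outline ellipse: outer pts
print(goal([c[0],c[1],.25],180))
```

```text
knob centre [ 0.36653455 -0.32251186] knob yaw -87.13953475717153 len 0.048042060535684536
bar [-0.00305168  0.05400564] 93.23415363357132 96.62673301194208
frame [-0.05457307  0.0084548 ] 171.19339853488958 -98.73420382385065 -97.51939514536686 dot -176.64367568401428 0.0538426509361832
48.37675436071266
-41.927509195688216
46.755885080159395
-41.56939160281579
(array([ 0.512,  0.02 , -0.002]), array([0.   , 0.001, 0.003]), array([ 0.3702, -0.2201,  0.2497]))
```

Call:
carry_out(
  targets=[
    [0.12,0,0.02,0,0,0],
    [0.3,0.01,0.1,0,0,-0.02],
    [0.45,0.02,0.2,0,0,-0.033],
    [0.512,0.02,0.35,0,0,-0.033],
    [0.512,0.02,0.55,0,0,-0.033],
    [0.512,0.02,0.75,0,0,-0.033],
    [0.512,0.02,0.8,0,0,-0.033],
    [0.512,0.02,0.8,0,0,-0.033],
  ],
)

```text
time_s: 52.25
position: [0.3672, -0.3221, 0.0893]
tcp_rot: [[0.057, -0.998, -0.001], [-0.998, -0.057, 0.002], [-0.002, 0.001, -1.0]]
force: [-0.2, 0.2, -0.3]
opening: 0.999
```

Run:
```python
from h import *
shot('wrist','w31'); print(goal([.3665,-.3225,.064],183),bot.read_state()['joint_positions'].round(1))
```

```text
(array([-0.001,  0.005,  0.131]), array([-0.   ,  0.   ,  0.003]), array([ 0.3674, -0.3226,  0.0901])) [-54.4  34.5 108.7   0.   36.8 122.3]
```

View pics/w31.png

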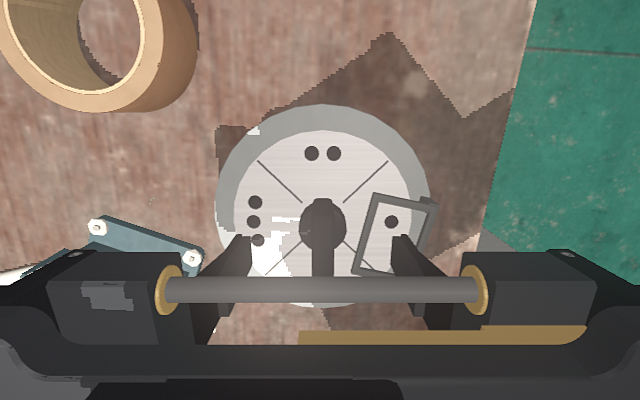

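Call:
carry_out(
  targets=[
    [0,0.003,0.06,0,0,0],
    [0,0.003,0.12,0,0,0],
    [0,0.003,0.13,0,0,0],
    [0,0.003,0.13,0,0,0],
  ],
)

```text
time_s: 52.8
position: [0.3667, -0.3226, 0.0639]
tcp_rot: [[0.057, -0.998, -0.0], [-0.998, -0.057, 0.001], [-0.001, -0.0, -1.0]]
force: [-0.1, -0.0, -0.4]
opening: 1.0
```

Call:
carry_out(
  targets=[
    [0,0,0,0,0,0],
    [0,0,0,0,0,0],
    [0,0,0,0,0,0],
    [0,0,0,0,0,0],
    [0,0,0,0,0,0],
    [0,0,0,0,0,0],
    [0,0,0,0,0,0],
    [0,0,0,0,0,0],
  ],
  jaw=-1,
)

```text
time_s: 53.8
position: [0.3667, -0.3226, 0.0639]
tcp_rot: [[0.057, -0.998, -0.0], [-0.998, -0.057, 0.001], [-0.001, 0.0, -1.0]]
force: [-0.5, 0.4, -0.2]
opening: 0.168
```

Call:
carry_out(
  targets=[
    [0,0,0,0,0,-0.04],
    [0,0,0,0,0,-0.12],
    [0,0,0,0,0,-0.21],
    [0,0,0,0,0,-0.3],
    [0,0,0,0,0,-0.39],
    [0,0,0,0,0,-0.48],
    [0,0,0,0,0,-0.57],
    [0,0,0,0,0,-0.66],
    [0,0,0,0,0,-0.75],
    [0,0,0,0,0,-0.82],
    [0,0,0,0,0,-0.872],
    [0,0,0,0,0,-0.872],
    [0,0,0,0,0,-0.872],
  ],
)

```text
time_s: 55.42
position: [0.3665, -0.3224, 0.0639]
tcp_rot: [[0.99, -0.144, -0.0], [-0.144, -0.99, 0.001], [-0.001, -0.001, -1.0]]
force: [-0.8, 0.4, 0.3]
opening: 0.16
```

Call:
carry_out(
  targets=[
    [0,0,0,0,0,0],
    [0,0,0,0,0,0],
    [0,0,0,0,0,0],
    [0,0,0,0,0,0],
    [0,0,0,0,0,0],
    [0,0,-0.1,0,0,0],
    [0,0,-0.25,0,0,0],
    [0,0,-0.5,0,0,0],
    [0,0,-0.75,0,0,0],
    [0,0,-0.95,0,0,0],
    [0,0,-0.95,0,0,0],
  ],
  jaw=1,
)

```text
time_s: 56.8
position: [0.3679, -0.3242, 0.2571]
tcp_rot: [[0.99, -0.144, 0.004], [-0.144, -0.99, -0.005], [0.005, 0.005, -1.0]]
force: [-0.4, -0.7, 0.1]
opening: 1.0
```

Run:
```python
from h import *
shot('wrist','w33');shot('top','t33');shot('scene','s33');crop('t33',160,150,460,300,2.6,'t33c');crop('s33',230,120,450,340,2.7,'s33c')
```

```text
(no output)
```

View pics/w33.png

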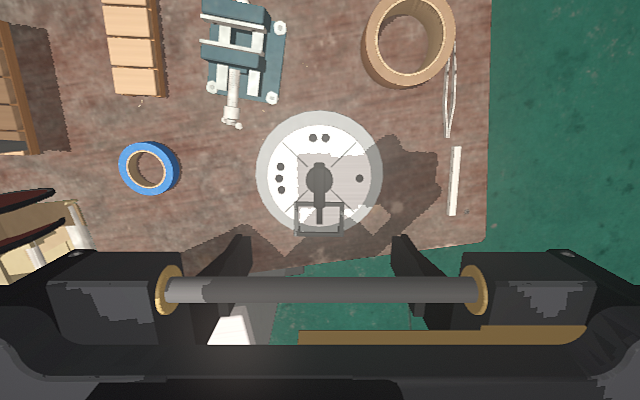

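View pics/t33c.png

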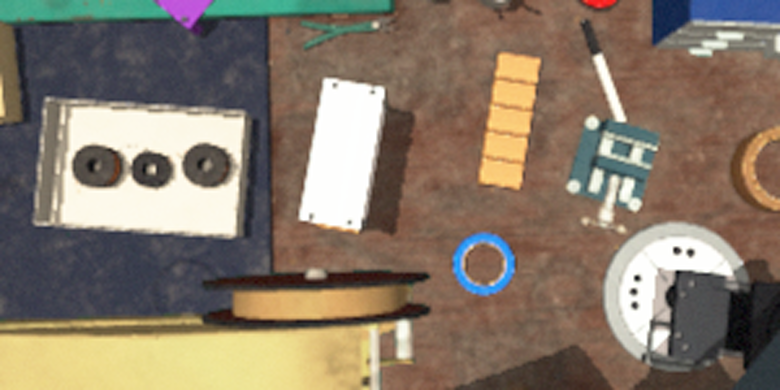

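View pics/s33c.png

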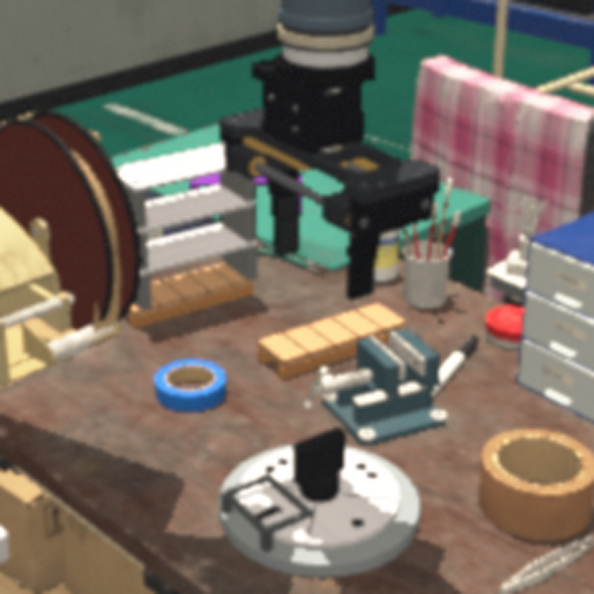

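Run:
```python
from h import *
crop('w33',240,90,400,250,3.7,'w33c')
o=(160,150)
c,a=boxpose('t33',[(45,97),(250,110),(240,238),(35,224)],o,2.6)
_,t=load('t33'); y=np.array([np.cos(a),np.sin(a)]); x=np.array([y[1],-y[0]])
for n,p,z in(('s5',(97,165),.038),('s4',(152,169),.028),('s2',(206,163),.038)):
    q=unproj(t,[(o[0]+p[0]/2.6,o[1]+p[1]/2.6)],z)[0,:2]-c; print(n,(x@q).round(4),(y@q).round(4))
q=unproj(t,[(o[0]+u/2.6,o[1]+v/2.6) for u,v in((323,77),(386,87),(361,232),(300,221))],.174);print('pile top',q.mean(0),np.degrees(np.arctan2(*((q[0]-q[3])+(q[1]-q[2]))[1::-1])))
```

```text
box [0.5341 0.2992 0.057 ] 84.5 [0.147 0.239 0.148 0.237]
s5 -0.0006 0.0586
s4 -0.0008 -0.0038
s2 0.0101 -0.0692
pile top [0.53469605 0.06040635 0.174     ] -10.904615357074846
```

View pics/w33c.png

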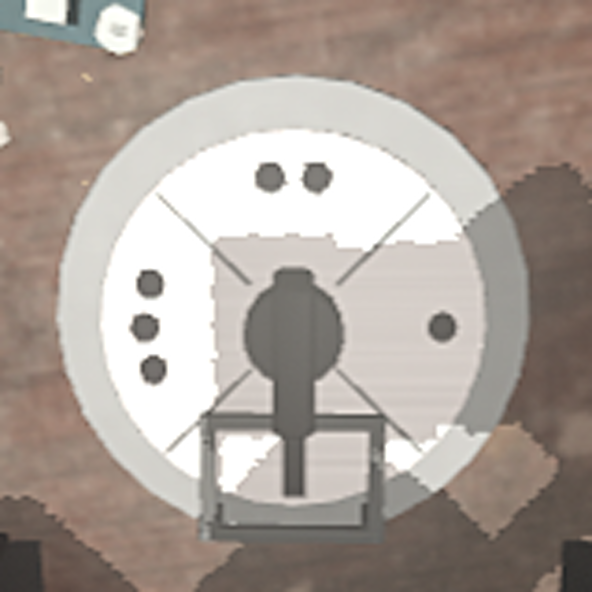

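Run:
```python
from rig import bot
print(bot.read_state()['time_s'], bot.hand_in())
```

```text
the job is handed in; nothing more can be done
56.95 None
```

The stack is unloaded and the job is handed in at about 57 s. No verdict is reported, so this rests on my last pictures, and none of those checks failed.

- **Spools:** three were present (spool2, spool4 and spool5); the images showed no others. All three stand upright in the white box. Their box x is within about 10 mm of the middle and their y is between -69 and +59 mm. The box had not moved.
- **Spacers:** all three are piled on the second pallet. The top slab measures (0.535, 0.060) m at -10.9°. The pallet measured (0.535, 0.0615) m at about -11.5° (two readings: -10.4° and -12.8°).
- **Wheel:** I turned it about 78.5° anticlockwise, only after the stack was cleared. The single long bar is centred in the window, with both the bar and the window middle at column 293 in the enlarged picture.
- **Bystanders:** the blue tape roll, the pen and the purple look-alike were not touched. The arm is clear of everything, with the gripper open.

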